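# Nest the catch cup in the canister dispenser and draw off the canisters

### The arm

A 6-joint arm with a two-finger parallel gripper is mounted at the origin on a cart in front of the work surface, level with it; the furniture and walls round the work are solid. World frame = base frame: x ahead of the robot, y to its left, z up, the work surface at z = 0. Lengths are in mm, angles in rad, forces in N, time in s.
With the tool pointing down it reaches from about 300 to 875 mm from the base axis. Payload 4.2 kg.
Tool frame: the origin (TCP) lies on the mounting face of the last link; the fingertips stand 173 mm ahead of it and the grasp point (between the pads) lies 155 mm ahead of it; z points along the fingers, y is the direction in which the jaws open and shut (so a half turn about z gives the same grasp; the last joint's range is limited). The gripper opens to 85 mm and grips with 20 to 120 N. Pads are 22 mm wide; open, the fingers measure 114 mm over their backs; the gripper's body (76 mm by 85 mm) begins 54 mm behind the grasp point. The pads swing forward as they close: fully open they stand 13 mm farther back than shut.
Start: joints at [1.272, 0.32, 1.565, -0, 1.257, -0.02], TCP at [158.238, 552.796, 404.738] pointing down, gripper open.
Joint ranges: [-3.11, 3.11], [-0.84, 2.01], [0.21, 2.61], [-1.34, 4.49], [0.05, 2.63], [-2.56, 2.56]. Speed limits (rad/s): [2.57, 2.57, 3.14, 3.14, 3.14, 3.14].

### API

Orientations are given as a unit quaternion [w, x, y, z].
In Python, from station import sense, snapshot, close_job gives the robot as it stands.
- The arm moves only by the shell command python3 -m handwheel 'ROWS' [FORCE]. ROWS is JSON, a list of rows, each a list of 7 numbers: the shift along the tool's x, y, z in mm, then the turn, a rotation vector about the tool's x, y, z in rad, then the opening, from 0 (shut) to 1 (fully open). In form: [[x, y, z, rx, ry, rz, hand], ...]. A call has 1 to 8 rows; each row is the pose to reach, as a shift and turn from the pose measured when the call began, along the tool's axes at that moment; what a row does not reach only later rows make up. A row lasts 1/12 s, in which the tool goes at most 41.7 mm and 7.16 degrees, less where a joint would pass 70% of its speed; a pose out of reach is approached as far as the arm can. A call with a gripper value outside its range is refused whole. The fingers move at their own pace and stop on an object; FORCE is the grip in N (left out, the last holds). Time passes only in rows, so rows that repeat a pose let the fingers close. It gives the time, the measured TCP pose, the force and the opening at its end, in the units of the state.
- sense(): the state, without advancing time (a new reading comes with each control period).
- snapshot(name): name is "scene" or "top" or "wrist"; returns a dict with "color" (400x640x3 uint8, red, green, blue), "mtx" (3x3 intrinsics, pixels), "xyz" and "rotation" of the camera in the world. Camera axes: x right, y down, z forward; pixel columns grow to the right and rows downward; lengths in mm; the calibration is good to about 2 mm. A picture is of the moment at which its call begins. There is no depth.
- close_job(): hands the job in, once; it reports no verdict.
The state is a dict: "t": time; "joint_positions": joint angles; "joint_vel": joint speeds; "joint_torque": joint torques, N m; "tool_pos": TCP position; "tcp_rot": TCP orientation; "ft_force": force on the tool from outside, world axes, zero at the start; "moment": the same for the moment, N m; "gripper_width": finger opening in mm.
Only numpy, scipy, OpenCV 4.12 (cv2) and the standard library are available. Lean on these libraries where they do the work, as an engineer would, in place of code of your own. Each camera call takes 0.05 s, during which the arm holds its last target.

### The job

Fit the narrow steel catch cup into the dispenser's grey receiver pot, pushing it down lightly until it sits snug and upright with its shoulder about 5 mm above the pot's rim - never down onto the rim, where it jams and cannot be lifted out again. Then pull the dispenser's slide gate fully open by its knob so that all five desiccant canisters roll into the cup, and push the gate fully shut again. Leave the wide cup, the jar and the vial where they stand.

Things in the scene. Friction and masses are not known exactly. Their poses are not given: they have to be found in the camera images.
- cup_centre (a point): Centre of the catch cup, 57.5 mm above its foot; z up its axis. A loose open steel cup, 0.05 kg, 115 mm tall, mouth up on the worktop. The lower 75 mm is a smooth cone, 42 mm wide at the foot, 54 mm under the shoulder; above the shoulder a straight collar 65 mm wide, 40 mm high, ends in a rim bead 68 mm wide. Grasp the collar from above; turning about z does not matter.
- cup_shoulder (a point): Point on the catch cup's axis at the height of its shoulder, 75 mm above its foot and 17.5 mm above its centre; z up the axis.
- receiver_rim (a point): Centre of the mouth of the receiver, a fixed grey tapered pot (mouth 59, rim 71 mm wide, 100 mm above the worktop) with three springy ribs inside; z up, x to the hopper behind. The cup goes in freely until its shoulder is 15 mm above the rim; then the ribs resist: 4 to 7 N at 10 mm, 5 to 19 N at the right 5 mm by friction, so go by height. Friction keeps it there; the canisters settle it 1 to 2 mm.
- dispenser: The fixed dispenser; origin on the worktop under the receiver's axis, x to the hopper, y left. Its trough slopes down to a lip 47 mm wide, 40 mm behind (+x) the receiver's axis, 160 mm up, cheeks to 172 mm; the gate plate, 54 mm behind, reaches 193 mm; the clear hopper, 80 to 155 mm behind and 94 mm wide, reaches 295 mm. So hold the cup with the fingers at its left and right (along y).
- gate_knob (a point): Grip point on the axis of the gate's upright black round knob, 18 mm wide, free from 173 to 216 mm above the worktop; the point is 200 mm up, 120 mm to the right (-y) and 54 mm behind (+x) the receiver's axis while shut. A bar runs from its foot along y to the trough, so grasp from above with the fingers in front and behind (along the receiver's x). Axes as the receiver's.
- gate (a joint): Travel of the slide gate in m: 0 shut, 0.045 fully open. It grows as the knob is pulled to the right (-y of the dispenser) in a straight level line, against about 2 N of friction, and stays where it is left.
- canister_1: White desiccant canister, a loose cylinder 18 mm across and 22 mm long, number 1 from the gate in the dispenser's sloping trough; origin at its centre, y its axis. The five roll out by themselves within about a second when the gate is open.
- canister_2: White desiccant canister, a loose cylinder 18 mm across and 22 mm long, number 2 from the gate in the dispenser's sloping trough; origin at its centre, y its axis. The five roll out by themselves within about a second when the gate is open.
- canister_3: White desiccant canister, a loose cylinder 18 mm across and 22 mm long, number 3 from the gate in the dispenser's sloping trough; origin at its centre, y its axis. The five roll out by themselves within about a second when the gate is open.
- canister_4: White desiccant canister, a loose cylinder 18 mm across and 22 mm long, number 4 from the gate in the dispenser's sloping trough; origin at its centre, y its axis. The five roll out by themselves within about a second when the gate is open.
- canister_5: White desiccant canister, a loose cylinder 18 mm across and 22 mm long, number 5 from the gate in the dispenser's sloping trough; origin at its centre, y its axis. The five roll out by themselves within about a second when the gate is open.
- wide_cup: Another open steel cup, wider and lower: 85 mm across, 80 mm tall, 60 mm across its foot; too wide for the receiver. Loose; origin under its centre. Not to be moved.
- amber_jar: Amber jar with a white lid, 68 mm across, 92 mm tall, loose; origin under its centre. Not to be moved.
- vial: Open amber vial part filled with tablets, 35 mm across, 82 mm tall, loose; origin under its centre. Not to be moved.
Things that resemble listed ones, but are neither listed nor needed, are in the scene too. What is shaped like the part that bears cup_centre but brown is not meant.

How it is judged (in metres and radians):
On the way, in this order (a step that is already met when the one before it is completed fails the run):
1. the catch cup is nested upright in the receiver, its shoulder 0.5 to 8.5 mm above the rim, while the gate is shut (z of cup_shoulder in the frame of receiver_rim between 0.0005 and 0.0085 m and horizontal distance between cup_shoulder and receiver_rim below 0.004 m and angle between cup_shoulder's own z axis and vertical below 0.06 rad and value of joint gate below 0.004 m), for 0.3 s.
2. the gate is pulled open, at least 38 of its 45 mm (value of joint gate above 0.038 m), for 0.2 s.
At the end, for the whole second after the job is handed in: All five canisters lie in the catch cup; the cup is at rest and upright (within 0.06 rad) in the receiver, within 4 mm of its axis, its shoulder 0.5 to 8.5 mm above the receiver's rim; the gate is shut to within 4 mm; nothing is held (all of step 1 and horizontal distance between each of canister_1, canister_2, canister_3, canister_4, canister_5 and cup_centre below 0.03 m and z of canister_1 in the frame of cup_centre between -0.058 and 0.045 m and z of canister_2 in the frame of cup_centre between -0.058 and 0.045 m and z of canister_3 in the frame of cup_centre between -0.058 and 0.045 m and z of canister_4 in the frame of cup_centre between -0.058 and 0.045 m and z of canister_5 in the frame of cup_centre between -0.058 and 0.045 m and linear speed of catch_cup below 0.01 m/s); the robot touches nothing.
It fails at once if the cup is jammed: its shoulder driven down onto the receiver's rim (z of cup_shoulder in the frame of receiver_rim below 0 m and horizontal distance between cup_shoulder and receiver_rim below 0.03 m).
It fails at once if the wide cup, the jar or the vial is moved more than 30 mm (distance of any of wide_cup, amber_jar, vial from where it was at the start of the episode above 0.03 m).
It also fails if it takes over 62 s, if anything falls off the work surface, if the arm or the gripper's body presses on something with over 40 N, if the wrist force passes 120 N, or if a joint passes its speed limit or range.

## Working session

There is one attempt and no reset: what is moved stays moved. The work goes in short steps, Python scripts to look and compute and a shell command to move; the robot and the scene stay as the last step left them, time stands still between calls to the robot, and variables do not carry over. Pictures are saved under pics/ and viewed, and the job is handed in when it is done.

```bash
mkdir -p pics; ls; python3 - <<'E'
from station import sense, snapshot
import cv2
print(sense())
for n in ("scene","top","wrist"):
    s=snapshot(n); cv2.imwrite(f"pics/{n}0.png",cv2.cvtColor(s["color"],cv2.COLOR_RGB2BGR))
    print(n,s["mtx"],s["xyz"],s["rotation"])
E
```

```text
pics
{'t': 0.0, 'joint_positions': array([ 1.27198202e+00,  3.20295091e-01,  1.56573742e+00,  4.39038801e-06,
        1.25740060e+00, -1.99955312e-02]), 'joint_vel': array([ 0.00022113,  0.00053303, -0.00110472, -0.00029743,  0.00087001,
        0.00094649]), 'joint_torque': array([ 3.04090372e-04, -4.15529501e+01, -2.34161228e+01, -3.36664175e-05,
        8.03706294e-03,  1.34982852e-06]), 'tool_pos': array([158.19283121, 552.61668266, 403.85747362]), 'tcp_rot': array([-1.48130242e-04,  1.38958870e-01,  9.90297726e-01, -9.08233809e-04]), 'ft_force': array([-0.42492654, -0.14263802, -0.49384033]), 'moment': array([-0.04713093, -0.07043728,  0.0324418 ]), 'gripper_width': 85.36647118593999}
scene [[479.89230266   0.         316.06881593]
 [  0.         479.89230266 192.55074543]
 [  0.           0.           1.        ]] [-171.50872324 -813.80288991  776.99024768] [-0.44458046  0.80020758 -0.35793694  0.18411192]
top [[384.96209517   0.         328.57503976]
 [  0.         384.96209517 201.38700632]
 [  0.           0.           1.        ]] [ 410.50374621 -152.63287304 1242.34342792] [-0.02698763  0.71520958 -0.69742108  0.03675266]
wrist [[357.06020737   0.         316.2563435 ]
 [  0.         357.06020737 200.55890367]
 [  0.           0.           1.        ]] [ 78.21828186 576.40290066 372.13313334] [0.13201899 0.78765871 0.59365962 0.09865595]
```

View pics/scene0.png

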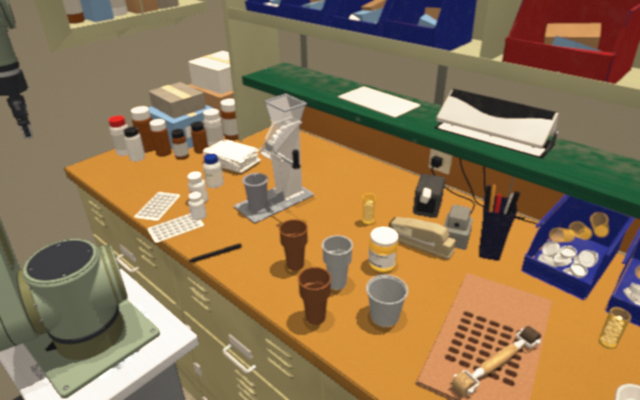

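View pics/top0.png

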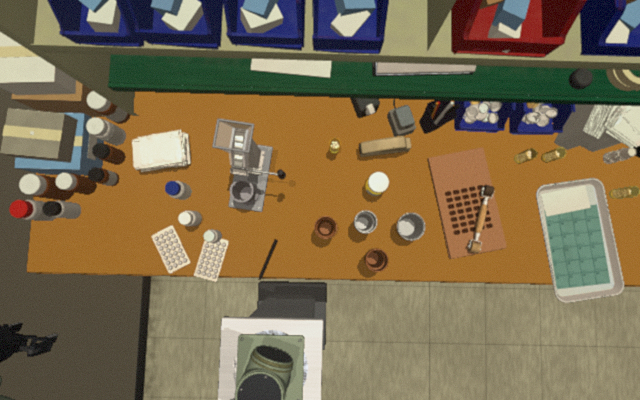

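View pics/wrist0.png

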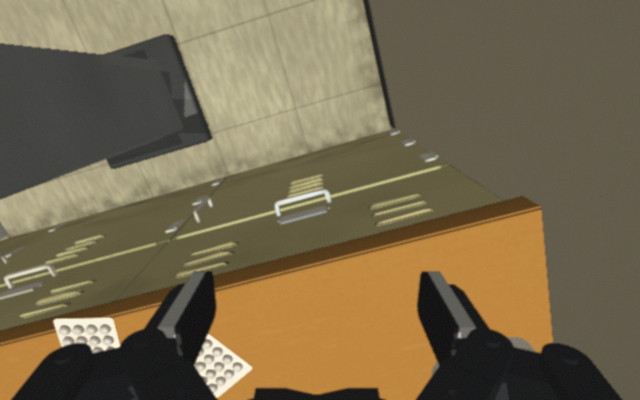

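The steel catch cup is at top (365,222) / scene (338,262). The receiver is at top (243,190) / scene (257,193), and the knob at top (281,174) / scene (296,158). I'll zoom in to measure them.

```bash
python3 - <<'E'
import cv2, numpy as np
s=cv2.imread("pics/scene0.png"); t=cv2.imread("pics/top0.png")
def z(im,x0,y0,w,h,f,n):
    c=cv2.resize(im[y0:y0+h,x0:x0+w],None,fx=f,fy=f,interpolation=cv2.INTER_CUBIC)
    for k in range(0,w,10):
        cv2.putText(c,str(x0+k),(k*f,8),0,0.3,(0,255,255),1); cv2.line(c,(k*f,10),(k*f,14),(0,255,255),1)
    for k in range(0,h,10):
        cv2.putText(c,str(y0+k),(0,k*f+4),0,0.3,(0,255,255),1)
    cv2.imwrite(n,c)
z(s,230,90,100,130,4,"pics/z1.png")
z(s,270,210,140,120,5,"pics/z2.png")
z(t,205,110,100,110,5,"pics/z3.png")
z(t,300,160,140,120,5,"pics/z4.png")
a=np.hstack([cv2.imread("pics/z1.png")]);
E
```

```text
(no output)
```

View pics/z1.png

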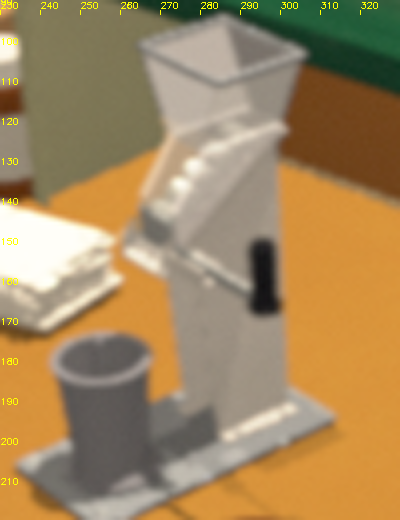

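View pics/z2.png

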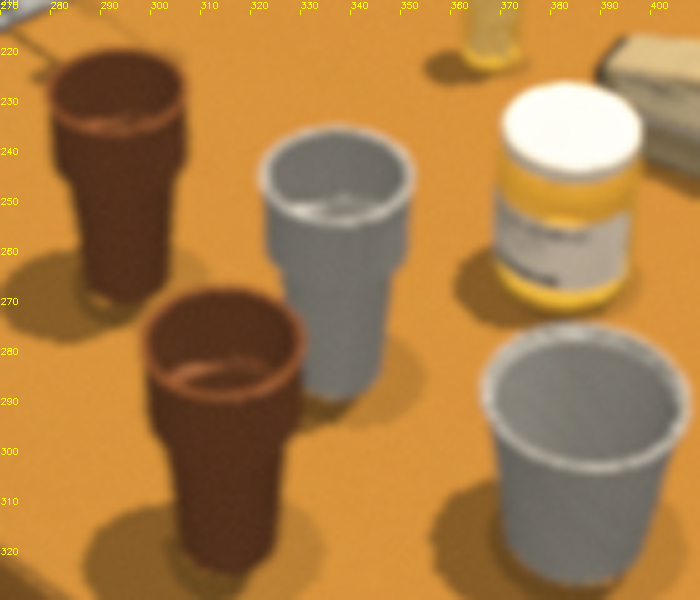

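View pics/z3.png

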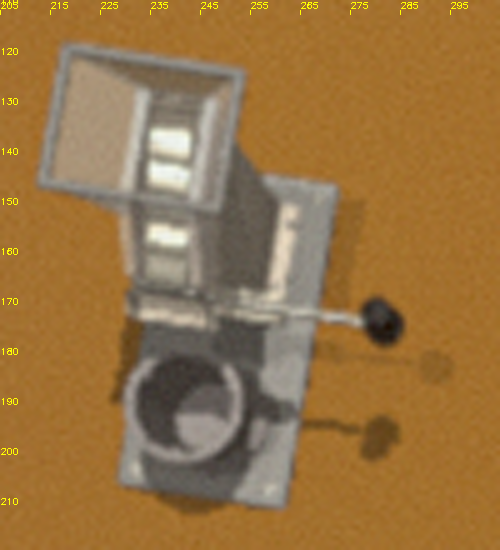

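View pics/z4.png

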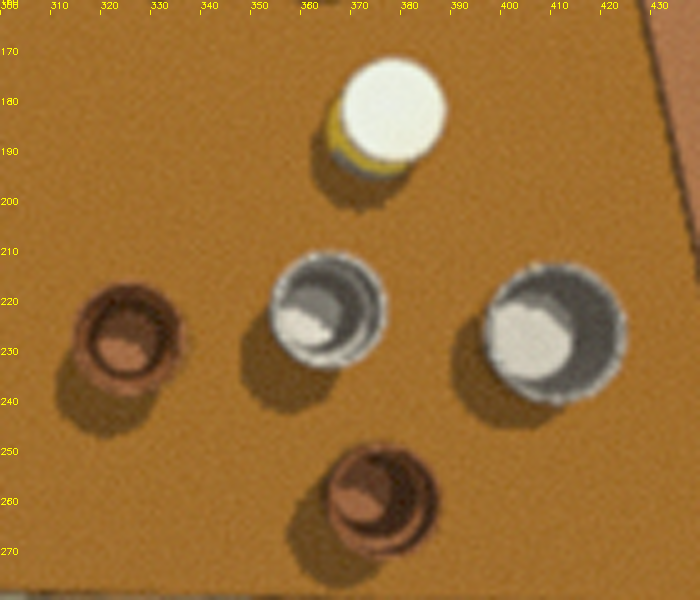

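```bash
cat > h.py <<'E'
import numpy as np, cv2
from scipy.spatial.transform import Rotation as R
from scipy.optimize import least_squares
def rot(q): return R.from_quat([q[1],q[2],q[3],q[0]])
def P(s):
    Rm=rot(s["rotation"]).as_matrix().T
    return s["mtx"]@np.c_[Rm,-Rm@s["xyz"]]
def proj(s,X):
    p=P(s)@np.r_[X,1]; return p[:2]/p[2]
def tri(views):
    A=[]
    for s,(u,v) in views:
        p=P(s); A+= [u*p[2]-p[0], v*p[2]-p[1]]
    A=np.array(A); A/=np.linalg.norm(A[:,:3],axis=1)[:,None]
    X=np.linalg.lstsq(A[:,:3],-A[:,3],rcond=None)[0]
    return X,[np.round(proj(s,X)-np.array(uv),1) for s,uv in views]
def onplane(s,uv,z):
    d=rot(s["rotation"]).apply(np.linalg.solve(s["mtx"],[*uv,1])); return s["xyz"]+d*(z-s["xyz"][2])/d[2]
def save(s,n): cv2.imwrite(f"pics/{n}.png",cv2.cvtColor(s["color"],cv2.COLOR_RGB2BGR))
def zoom(s,x0,y0,w,h,f,n):
    c=cv2.resize(cv2.cvtColor(s["color"],cv2.COLOR_RGB2BGR)[y0:y0+h,x0:x0+w],None,fx=f,fy=f,interpolation=cv2.INTER_CUBIC)
    for k in range(0,w,20):
        cv2.putText(c,str(x0+k),(k*f,8),0,0.3,(0,255,255),1); cv2.line(c,(k*f,10),(k*f,14),(0,255,255),1)
    for k in range(0,h,20):
        cv2.putText(c,str(y0+k),(0,k*f+4),0,0.3,(0,255,255),1)
    cv2.imwrite(f"pics/{n}.png",c)
E
python3 - <<'E'
from h import *
from station import snapshot,sense
t=snapshot("top"); s=snapshot("scene")
np.set_printoptions(precision=1,suppress=True)
for n,a,b in [("cup rim",(365.6,222),(337.3,245.2)),("pot rim",(241.8,191.2),(255.4,179.5)),("knobtop",(281.6,173.5),(295.5,151)),
  ("jar lid",(377,182),(384,235)),("wide",(410.5,226.5),(387,288)),("brownL",(325.5,228),(293.2,228.5)),("brownN",(376.2,260),(315,278.5))]:
    print(n,*tri([(t,a),(s,b)]))
for uv in [(259,145),(272.5,147),(262,211),(229,206)]: print(onplane(t,uv,5))
w=snapshot("wrist"); q=sense()
T=rot(q["tcp_rot"]); print(T.as_matrix()); print(T.inv().apply(w["xyz"]-q["tool_pos"]), (T.inv()*rot(w["rotation"])).as_matrix())
E
```

```text
cup rim [ 455.8 -278.   114.3] [array([ 0.4, -0.3]), array([-0.6,  0.1])]
pot rim [539.3  90.2 101.2] [array([ 0.5, -0.5]), array([-0.8,  0. ])]
knobtop [575.9 -38.4 217.9] [array([ 0.3, -0.3]), array([-0.4,  0. ])]
jar lid [ 579.5 -314.4   88.3] [array([ 0.6, -0.5]), array([-1. ,  0.2])]
wide [ 447.3 -418.1   81.2] [array([ 0.5, -0.4]), array([-0.9,  0.2])]
brownL [ 435.7 -161.2  114.2] [array([ 0.4, -0.5]), array([-0.8,  0.1])]
brownN [ 346.6 -311.3  112.7] [array([ 0.5, -0.5]), array([-1. ,  0.1])]
[701.3  63.1   5. ]
[695.9  18.9   5. ]
[486.1  44.7   5. ]
[499.5 151.    5. ]
[[-1.   0.3 -0. ]
 [ 0.3  1.  -0. ]
 [ 0.  -0.  -1. ]]
[83.4  0.9 32. ] [[-0.  -0.9 -0.3]
 [ 1.  -0.  -0. ]
 [-0.  -0.3  0.9]]
```

The heights match the text: cup 114 mm, pot 101 mm, knob 218 mm. The dispenser's yaw comes out near -8°. Next I'll work out the moves to a viewing pose over the pot.

```bash
cat >> h.py <<'E'
def plan(target,yaw):  # yaw: world heading of tool x, deg; tool z down
    from station import sense
    q=sense(); T=rot(q["tcp_rot"]); y=np.radians(yaw)
    G=R.from_matrix(np.c_[[np.cos(y),np.sin(y),0],[np.sin(y),-np.cos(y),0],[0,0,-1]])
    d=T.inv().apply(np.array(target)-q["tool_pos"]); rv=(T.inv()*G).as_rotvec()
    print("t",round(q["t"],2),"pos",np.round(q["tool_pos"],1),"shift",np.round(d,1),"len",round(float(np.linalg.norm(d)),1),"turn",np.round(rv,4),"F",np.round(q["ft_force"],1),"w",round(q["gripper_width"],1))
E
python3 -c "
from h import *
plan([480,90,430],172.3)"
```

```text
t 0.3 pos [158.2 552.7 404.5] shift [-436.7 -356.3  -25.4] len 564.2 turn [-0.0005 -0.     -0.1444] F [-0.6  0.2 -0.1] w 85.1
```

```bash
python3 -m handwheel '[[-31,-25,-2,0,0,-0.01,1],[-62,-50,-4,0,0,-0.02,1],[-93,-76,-6,0,0,-0.03,1],[-124,-101,-8,0,0,-0.04,1],[-155,-127,-10,0,0,-0.05,1],[-186,-152,-12,0,0,-0.06,1],[-217,-178,-14,0,0,-0.075,1],[-248,-203,-16,0,0,-0.09,1]]'; python3 -c "
from h import *
plan([480,90,430],172.3)"
```

```text
t: 0.97
tool_pos: [341.3, 287.5, 420.8]
tcp_rot: [0.0, 0.094, 0.996, -0.0]
ft_force: [0.3, 0.1, -0.1]
gripper_width: 85.5
t 0.97 pos [341.3 287.5 420.8] shift [-173.1 -168.1   -9.1] len 241.5 turn [-0.0003  0.0003 -0.0532] F [ 0.3  0.1 -0.1] w 85.5
```

```bash
python3 -m handwheel '[[-28,-28,-2,0,0,-0.01,1],[-56,-56,-4,0,0,-0.02,1],[-84,-84,-6,0,0,-0.03,1],[-112,-112,-8,0,0,-0.04,1],[-140,-140,-9,0,0,-0.053,1],[-173,-168,-9,0,0,-0.053,1],[-173,-168,-9,0,0,-0.053,1],[-173,-168,-9,0,0,-0.053,1]]'; python3 -c "
from h import *
from station import snapshot
plan([480,90,430],172.3)
s=snapshot('wrist');save(s,'w1')
import pickle;pickle.dump(s,open('w1.p','wb'))"
```

```text
t: 1.63
tool_pos: [480.8, 88.5, 429.6]
tcp_rot: [-0.0, 0.069, 0.998, -0.0]
ft_force: [-0.9, -0.3, -0.4]
gripper_width: 85.3
t 1.63 pos [480.8  88.5 429.6] shift [ 1.   1.4 -0.4] len 1.8 turn [-0.0003 -0.0002 -0.0045] F [-0.9 -0.3 -0.4] w 85.3
```

View pics/w1.png

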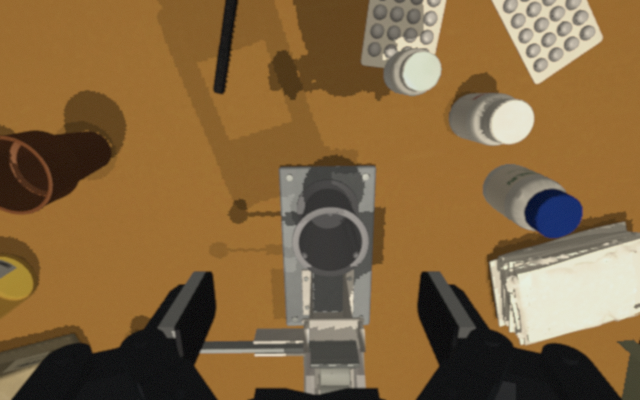

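The pot's rim is at about (330,241) and the base plate is nearly parallel to the image columns. I'll zoom in to get the rim ellipse and the yaw.

```bash
python3 -c "
from h import *
import pickle
s=pickle.load(open('w1.p','rb')); zoom(s,260,150,130,190,3,'w1z')"
```

```text
(no output)
```

View pics/w1z.png

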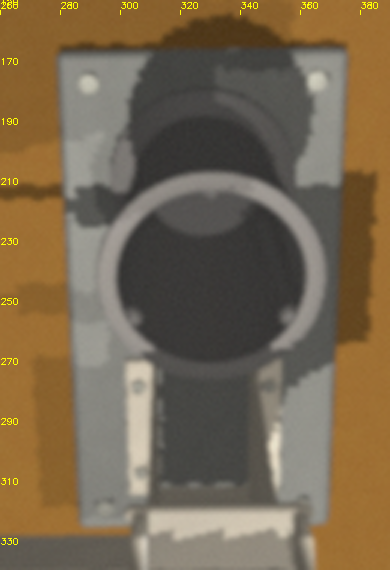

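```bash
python3 -c "
from h import *
from station import snapshot
import pickle
np.set_printoptions(precision=1,suppress=True)
s=pickle.load(open('w1.p','rb')); t=snapshot('top')
# model rim circle extremes fit
def rim(X,z,r=35.5):
    a=np.linspace(0,2*np.pi,361); p=np.array([proj(s,[X[0]+r*np.cos(k),X[1]+r*np.sin(k),z]) for k in a])
    return np.r_[p.min(0),p.max(0)]
m=np.array([292.7,206.7,368.7,276])
f=least_squares(lambda X: rim(X[:2],X[2])-m,[539,90,100]); print('rim fit',f.x,f.fun)
print(tri([(s,(330.7,241.3)),(t,(241.8,191.2))]))
c=[onplane(s,u,8) for u in [(279.7,167.7),(375,166),(286.3,324.3),(369,323.7)]]
for k in c: print(k)
a=c[2]-c[0];b=c[3]-c[1];
for v in (a,b): print(np.degrees(np.arctan2(v[1],v[0])),np.linalg.norm(v))
for v in (c[0]-c[1],c[2]-c[3]): print(np.degrees(np.arctan2(-v[0],v[1])),np.linalg.norm(v))
"
```

```text
rim fit [544.2  94.   95.4] [-0.1  0.1  0.1 -0.1]
(array([538.4,  92.9, 102.5]), [array([-1.7, -0.9]), array([-0.5, -0.3])])
[486.9  47.1   8. ]
[499.8 152.9   8. ]
[695.4  19.5   8. ]
[709.5 126.9   8. ]
-7.535331504914187 210.32255641860448
-7.052283125846716 211.35476616895548
173.06005833164255 106.54613155255393
172.50828322232005 108.32227578591234
```

```bash
python3 -c "
from h import *
plan([410,-278,430],172.75)"
```

```text
t 1.73 pos [479.5  90.4 429.7] shift [ 1.930e+01 -3.744e+02 -3.000e-01] len 374.9 turn [ 0.0001 -0.0008 -0.0085] F [-0.5  0.4  0.6] w 85.5
```

```bash
python3 -m handwheel '[[2,-38,0,0,0,-0.008,1],[4,-76,0,0,0,-0.008,1],[6,-114,0,0,0,-0.008,1],[8,-152,0,0,0,-0.008,1],[10,-190,0,0,0,-0.008,1],[12,-228,0,0,0,-0.008,1],[14,-266,0,0,0,-0.008,1],[16,-304,0,0,0,-0.008,1]]'; python3 -c "
from h import *
plan([410,-278,430],172.75)"
```

```text
t: 2.4
tool_pos: [422.1, -208.4, 430.0]
tcp_rot: [-0.0, 0.062, 0.998, 0.0]
ft_force: [0.9, 0.1, 0.1]
gripper_width: 85.3
t 2.4 pos [ 422.1 -208.4  430. ] shift [  3.4 -70.5  -0. ] len 70.6 turn [ 0.0004 -0.0003  0.0025] F [0.9 0.1 0.1] w 85.3
```

```bash
python3 -m handwheel '[[2,-36,0,0,0,0.002,1],[3,-70,0,0,0,0.002,1],[3,-70,0,0,0,0.002,1],[3,-70,0,0,0,0.002,1]]'; python3 -c "
from h import *
from station import snapshot
plan([410,-278,430],172.75)
s=snapshot('wrist');save(s,'w2');zoom(s,230,130,180,180,3,'w2z')
import pickle;pickle.dump(s,open('w2.p','wb'))"
```

```text
t: 2.73
tool_pos: [410.4, -277.2, 429.8]
tcp_rot: [-0.0, 0.063, 0.998, 0.001]
ft_force: [-0.2, 0.2, -0.4]
gripper_width: 85.8
t 2.73 pos [ 410.4 -277.2  429.8] shift [ 0.3 -0.8 -0.2] len 0.9 turn [ 0.0013 -0.0007 -0.0003] F [-0.2  0.2 -0.4] w 85.8
```

View pics/w2.png

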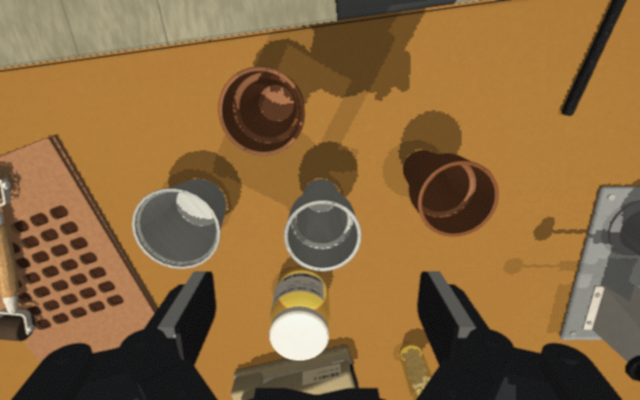

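View pics/w2z.png

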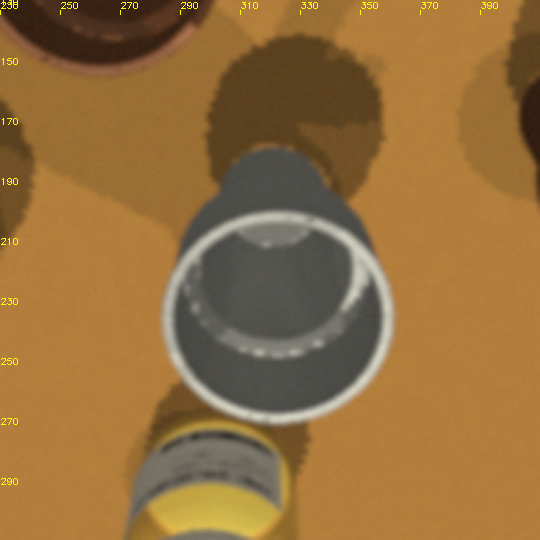

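The cup's rim is centred at about (322.7,235.7). The brown cups, wide cup and jar all stay clear of the fingers' path.

```bash
python3 -c "
from h import *
from station import snapshot
import pickle
np.set_printoptions(precision=1,suppress=True)
s=pickle.load(open('w2.p','rb'))
w1=pickle.load(open('w1.p','rb'));t=snapshot('top')
def rim(s,X,z,r):
    a=np.linspace(0,2*np.pi,181); p=np.array([proj(s,[X[0]+r*np.cos(k),X[1]+r*np.sin(k),z]) for k in a])
    return np.r_[p.min(0),p.max(0)]
m=np.array([284,200,361.3,271.3])
f=least_squares(lambda X: rim(s,X[:2],X[2],34)-m,[455,-278,115]); print('wrist free z',f.x,f.fun)
f=least_squares(lambda X: rim(s,X[:2],115,34)-m,[455,-278]); print('wrist cup',f.x,f.fun)
m=np.array([292.7,206.7,368.7,276])
f=least_squares(lambda X: rim(w1,X[:2],100,35.5)-m,[539,90]); print('wrist pot',f.x,f.fun)
print('top cup',onplane(t,(365.6,222),115),'pot',onplane(t,(241.8,191.2),100))
print(tri([(s,(322.7,235.7)),(t,(365.6,222)),]))
"
```

```text
wrist free z [ 459.2 -276.6  112.5] [-0.2  0.2  0.2 -0.2]
wrist cup [ 458.1 -276.5] [-0.5 -0.1  0.5  0.2]
wrist pot [542.1  94.1] [-0.6 -0.4  0.6  0.5]
top cup [ 454.8 -276.9  115. ] pot [537.8  91.8 100. ]
(array([ 454.6, -276.2,  120.3]), [array([-0.2,  0.1]), array([-0.,  0.])])
```

```bash
python3 -c "
from h import *
plan([456.5,-276.7,310],172.75)"
```

```text
t 2.83 pos [ 410.7 -275.8  429.9] shift [-45.7   4.7 119.9] len 128.4 turn [ 0.0014 -0.0007  0.0023] F [-0.1  0.4 -0.4] w 85.6
```

```bash
python3 -m handwheel '[[-15,1,40,0.001,0,0.002,1],[-30,3,80,0.001,0,0.002,1],[-46,4,115,0.001,0,0.002,1],[-46,4,120,0.001,0,0.002,1],[-46,4,120,0.001,0,0.002,1],[-46,4,120,0.001,0,0.002,1]]'; python3 -c "
from h import *
from station import snapshot,sense
plan([456.5,-276.7,248],172.75)
s=snapshot('wrist');save(s,'w3');s2=snapshot('scene');zoom(s2,250,120,180,180,3,'s3')
plan([456.5,-276.7,248],172.75)
"
```

```text
t: 3.33
tool_pos: [457.1, -276.3, 311.0]
tcp_rot: [-0.0, 0.062, 0.998, 0.0]
ft_force: [0.7, 0.1, 1.3]
gripper_width: 85.2
t 3.33 pos [ 457.1 -276.3  311. ] shift [ 0.6 -0.5 63. ] len 63.0 turn [ 0.0001 -0.0001  0.0025] F [0.7 0.1 1.3] w 85.2
t 3.43 pos [ 457.  -277.1  312.3] shift [ 0.7  0.4 64.3] len 64.3 turn [-0.0014  0.003   0.0011] F [ 0.4  0.5 -0.6] w 85.7
```

View pics/w3.png

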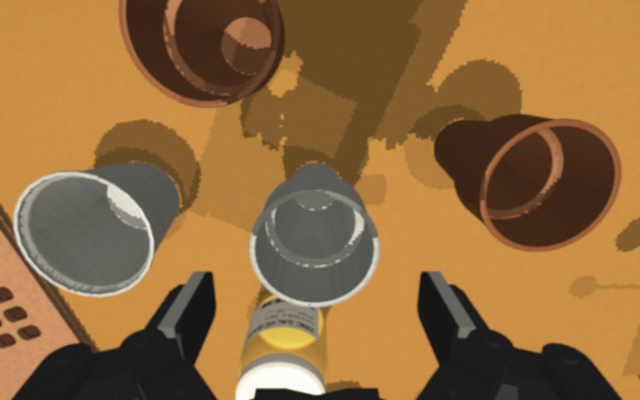

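View pics/s3.png

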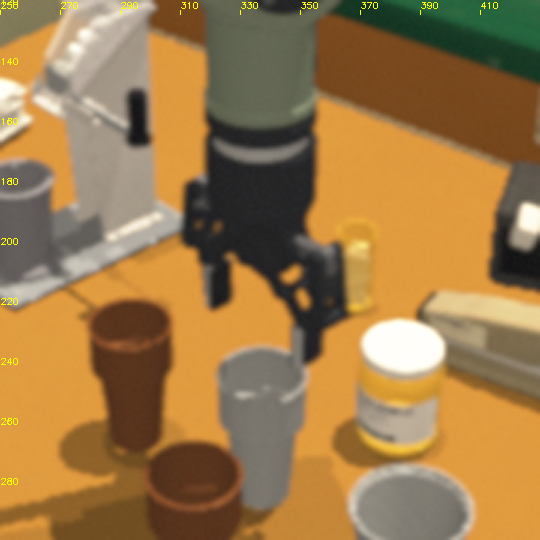

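The cup sits between the fingers. I'll lower the tool and then close.

```bash
python3 -m handwheel '[[0.5,0,25,0,0,0.001,1],[0.5,0,45,0,0,0.001,1],[0.5,0,58,0,0,0.001,1],[0.5,0,63,0,0,0.001,1],[0.5,0,63,0,0,0.001,1]]'; python3 -c "
from h import *
from station import snapshot,sense
plan([456.5,-276.7,248],172.75)
s=snapshot('wrist');save(s,'w4');s2=snapshot('scene');zoom(s2,250,120,180,180,3,'s4')
plan([456.5,-276.7,248],172.75)
"
```

```text
t: 3.85
tool_pos: [456.4, -277.2, 250.1]
tcp_rot: [0.002, 0.063, 0.998, -0.001]
ft_force: [-0.3, 0.0, 0.6]
gripper_width: 85.4
t 3.85 pos [ 456.4 -277.2  250.1] shift [0.  0.5 2.1] len 2.1 turn [-0.0017  0.0036 -0.0002] F [-0.3  0.   0.6] w 85.4
t 3.95 pos [ 457.  -277.5  251. ] shift [0.6 0.7 3. ] len 3.2 turn [-0.0027  0.0059 -0.0001] F [0.5 0.1 0.8] w 85.7
```

View pics/w4.png

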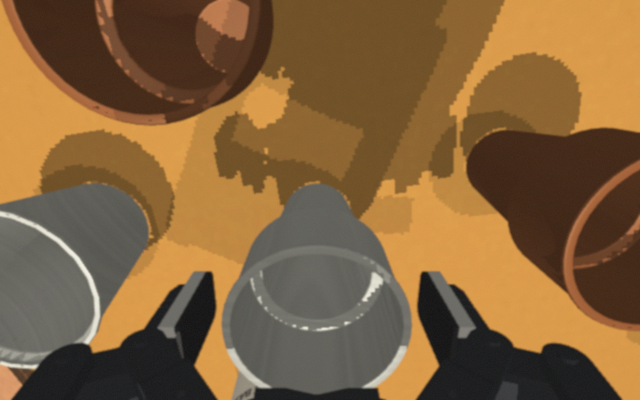

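View pics/s4.png

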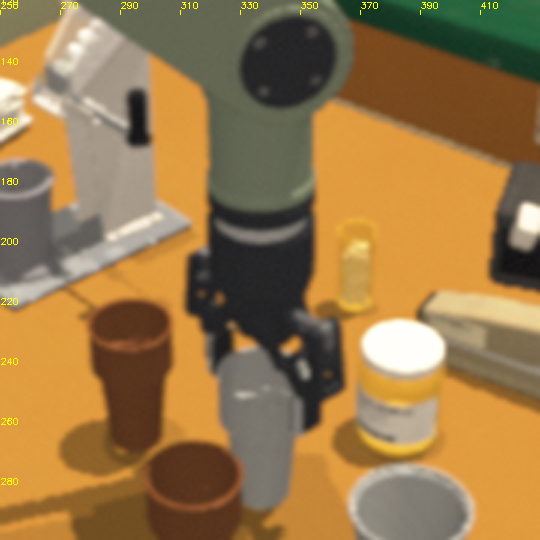

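```bash
python3 -m handwheel '[[0.5,0.5,2.5,-0.002,0.005,0,1],[0.5,0.5,2.5,-0.002,0.005,0,1],[0.5,0.5,2.5,-0.002,0.005,0,0.5],[0.5,0.5,2.5,-0.002,0.005,0,0.4],[0.5,0.5,2.5,-0.002,0.005,0,0.4],[0.5,0.5,2.5,-0.002,0.005,0,0.4],[0.5,0.5,2.5,-0.002,0.005,0,0.4],[0.5,0.5,2.5,-0.002,0.005,0,0.4]]' 50; python3 -c "
from h import *
from station import snapshot,sense
plan([456.5,-276.7,248],172.75)
s=snapshot('wrist');save(s,'w5');s2=snapshot('scene');zoom(s2,250,120,180,180,3,'s5')
plan([456.5,-276.7,248],172.75)
"
```

```text
t: 4.62
tool_pos: [456.9, -277.2, 249.3]
tcp_rot: [0.001, 0.063, 0.998, -0.001]
ft_force: [0.1, 0.0, 5.8]
gripper_width: 63.5
t 4.62 pos [ 456.9 -277.2  249.3] shift [0.5 0.4 1.3] len 1.5 turn [-0.0015  0.0026 -0.0001] F [0.1 0.  5.8] w 63.5
t 4.72 pos [ 456.9 -277.2  249.3] shift [0.5 0.4 1.3] len 1.5 turn [-0.0015  0.0026 -0.0001] F [-0.5 -0.   6.4] w 63.3
```

View pics/w5.png

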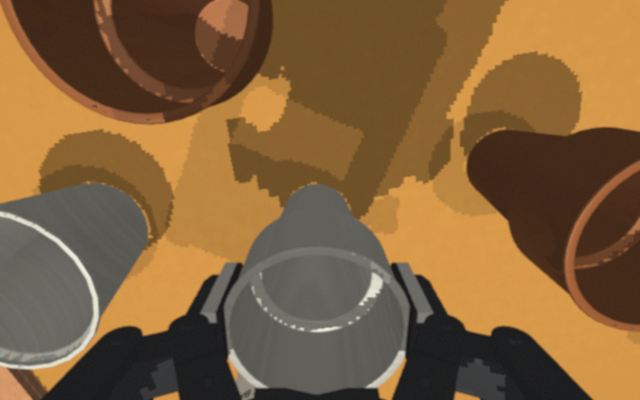

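View pics/s5.png

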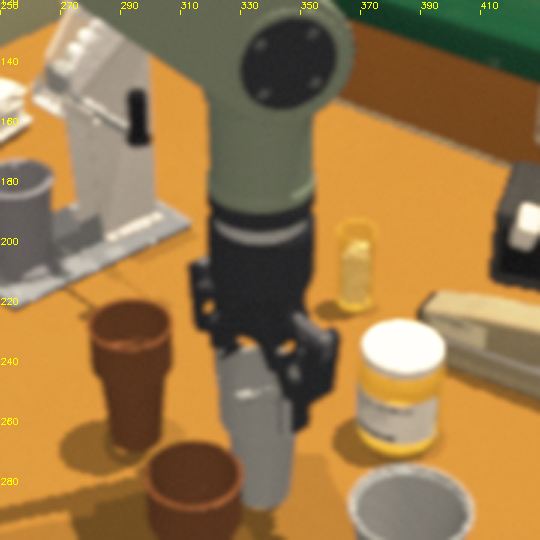

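The grip holds at 63.5 mm on the collar with the TCP at z = 249.3. The cup's foot is still on the table, so its shoulder is 174.3 mm below the TCP. Now I'll lift.

```bash
python3 -m handwheel '[[0,0,-10,0,0,0,0.4],[0,0,-35,0,0,0,0.4],[0,0,-70,0,0,0,0.4],[0,0,-105,0,0,0,0.4],[0,0,-140,0,0,0,0.4],[0,0,-150,0,0,0,0.4],[0,0,-150,0,0,0,0.4]]' 50; python3 -c "
from h import *
from station import snapshot,sense
plan([470,92.5,400],172.75)
s=snapshot('wrist');save(s,'w6');s2=snapshot('scene');zoom(s2,250,50,180,220,3,'s6')
plan([470,92.5,400],172.75)
"
```

```text
t: 5.3
tool_pos: [456.9, -277.0, 403.0]
tcp_rot: [0.004, 0.063, 0.998, -0.003]
ft_force: [-0.6, 0.2, -1.0]
gripper_width: 63.8
t 5.3 pos [ 456.9 -277.   403. ] shift [ 33.6 368.2   1. ] len 369.8 turn [-0.0046  0.0092 -0.    ] F [-0.6  0.2 -1. ] w 63.8
t 5.4 pos [ 456.1 -276.6  398.5] shift [ 32.9 367.9  -1.8] len 369.3 turn [-0.0008  0.0011 -0.0001] F [-0.6 -0.2 -0.9] w 63.6
```

View pics/w6.png

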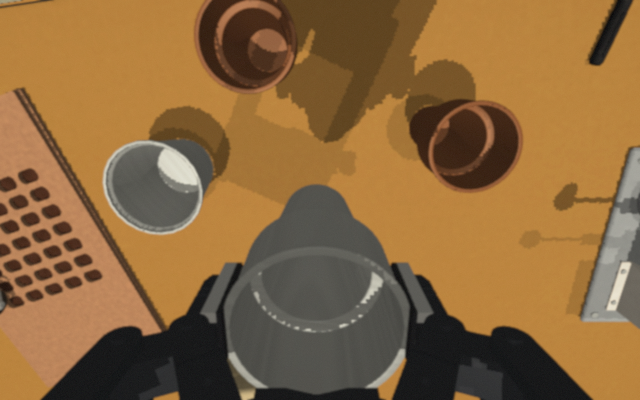

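View pics/s6.png

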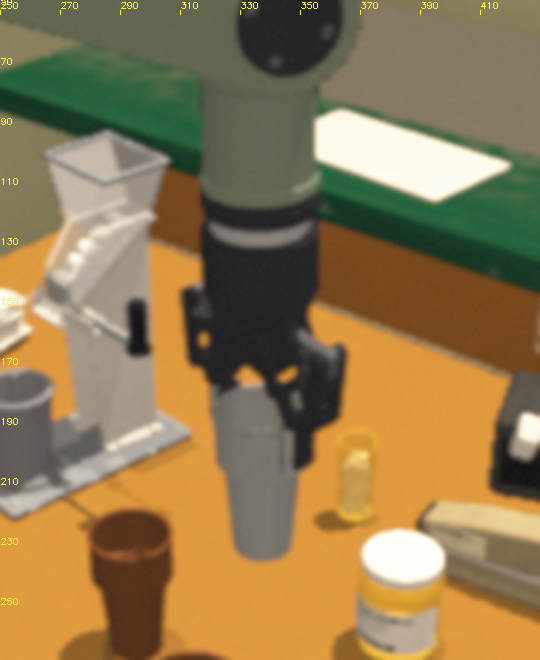

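The cup came up upright with no slip. Next I'll carry it to a point in front of the pot.

```bash
python3 -m handwheel '[[2,25,-1,0,0,0,0.4],[5,65,-2,0,0,0,0.4],[9,105,-2,0,0,0,0.4],[13,145,-2,0,0,0,0.4],[17,185,-2,0,0,0,0.4],[21,225,-2,0,0,0,0.4],[25,260,-2,0,0,0,0.4],[28,290,-2,0,0,0,0.4]]' 50; python3 -c "
from h import *
plan([470,92.5,400],172.75)
"
```

```text
t: 6.07
tool_pos: [464.0, 16.9, 397.7]
tcp_rot: [-0.002, 0.063, 0.998, -0.0]
ft_force: [-0.2, -0.9, -1.3]
gripper_width: 63.5
t 6.07 pos [464.   16.9 397.7] shift [ 3.5 75.8 -2.3] len 75.9 turn [-0.0011 -0.0045  0.0009] F [-0.2 -0.9 -1.3] w 63.5
```

```bash
python3 -m handwheel '[[1,25,-2,0,-0.003,0,0.4],[2,50,-2,0,-0.003,0,0.4],[3,68,-2,0,-0.003,0,0.4],[4,76,-2,0,-0.003,0,0.4],[4,76,-2,0,-0.003,0,0.4],[4,76,-2,0,-0.003,0,0.4]]' 50; python3 -c "
from h import *
from station import snapshot
plan([540.4,92.5,390],172.75)
s=snapshot('wrist');save(s,'w7');s2=snapshot('scene');zoom(s2,190,50,180,180,3,'s7')
plan([540.4,92.5,390],172.75)
"
```

```text
t: 6.57
tool_pos: [469.2, 92.5, 398.3]
tcp_rot: [-0.002, 0.062, 0.998, -0.001]
ft_force: [1.1, -0.9, -0.3]
gripper_width: 63.7
t 6.57 pos [469.2  92.5 398.3] shift [-70.6   8.9   7.9] len 71.6 turn [-0.0028 -0.0044  0.0016] F [ 1.1 -0.9 -0.3] w 63.7
t 6.67 pos [469.4  91.8 399. ] shift [-70.4   9.7   8.7] len 71.6 turn [-0.0022 -0.003  -0.0001] F [ 0.1  0.4 -0.2] w 63.6
```

View pics/w7.png

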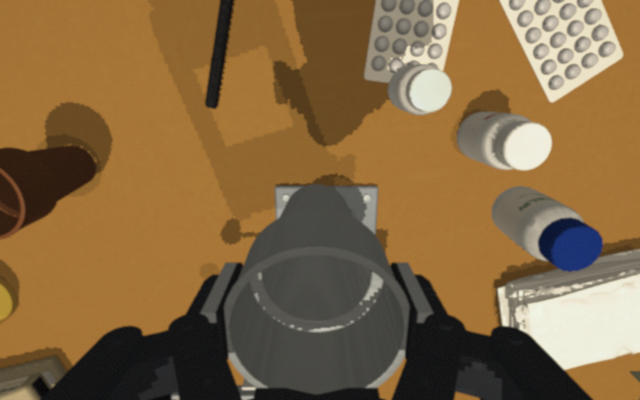

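View pics/s7.png

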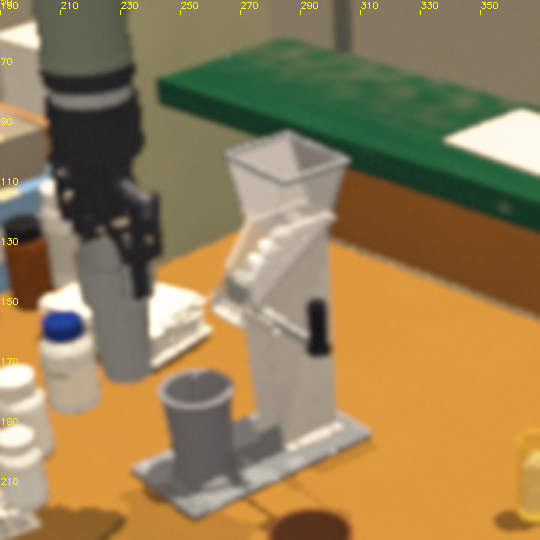

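```bash
python3 -m handwheel '[[-15,2,2,-0.002,-0.003,0,0.4],[-35,5,4,-0.002,-0.003,0,0.4],[-55,7,6,-0.002,-0.003,0,0.4],[-66,9,8,-0.002,-0.003,0,0.4],[-70.5,9.5,8.5,-0.002,-0.003,0,0.4],[-70.5,9.5,8.5,-0.002,-0.003,0,0.4],[-70.5,9.5,8.5,-0.002,-0.003,0,0.4]]' 50; python3 -c "
from h import *
from station import snapshot
plan([540.4,92.5,390],172.75)
s=snapshot('wrist');save(s,'w8');s2=snapshot('scene');zoom(s2,190,70,150,150,4,'s8');t=snapshot('top');zoom(t,180,100,130,120,5,'t8')
plan([540.4,92.5,390],172.75)
"
```

```text
t: 7.25
tool_pos: [540.2, 92.0, 389.9]
tcp_rot: [-0.001, 0.064, 0.998, -0.0]
ft_force: [-0.8, -0.7, -0.9]
gripper_width: 63.7
t 7.25 pos [540.2  92.  389.9] shift [-0.1  0.5 -0.1] len 0.6 turn [-0.0005 -0.0014 -0.0007] F [-0.8 -0.7 -0.9] w 63.7
t 7.4 pos [539.8  92.3 390.5] shift [-0.6  0.3  0.5] len 0.8 turn [-0.0002 -0.0001 -0.    ] F [-0.8  0.  -0.8] w 63.5
```

View pics/w8.png

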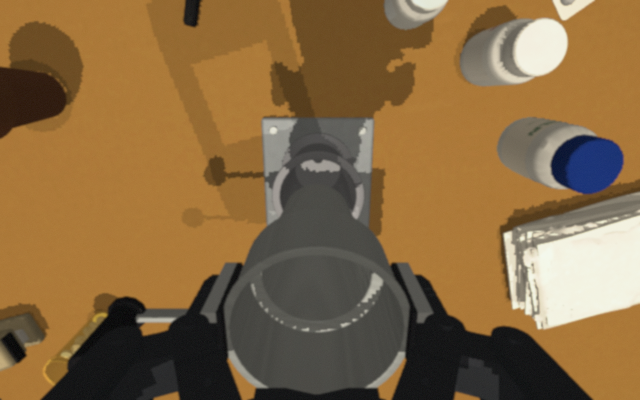

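View pics/s8.png

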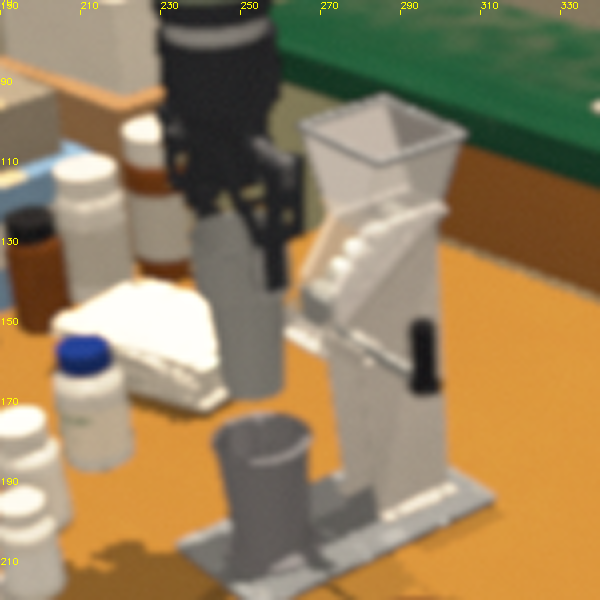

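View pics/t8.png

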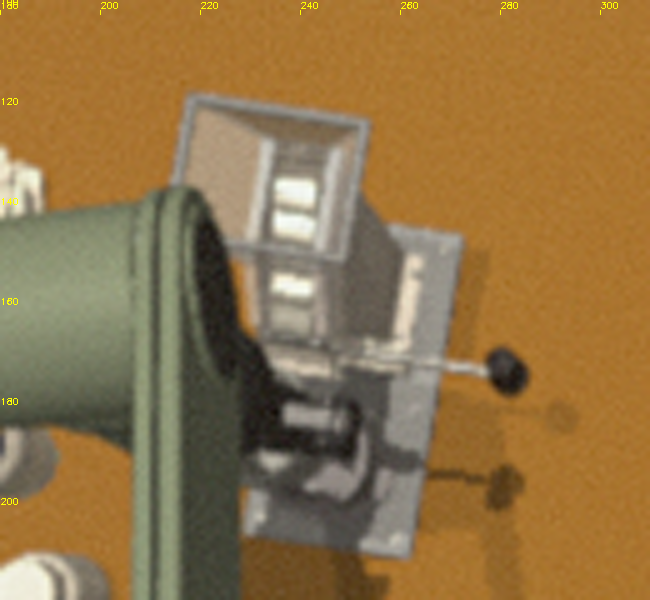

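In the wrist view the cup's axis (column 317) lines up sideways with the pot's mouth (272 to 363, centre 317.5). I'll check the fore-aft alignment in the scene view with a projected model.

```bash
cat > ov.py <<'E'
from h import *
def ring(s,c,z,r): 
    return np.array([proj(s,[c[0]+r*np.cos(k),c[1]+r*np.sin(k),z]) for k in np.linspace(0,2*np.pi,73)])
def overlay(s,rings,x0,y0,w,h,f,n):
    c=cv2.resize(cv2.cvtColor(s["color"],cv2.COLOR_RGB2BGR)[y0:y0+h,x0:x0+w],None,fx=f,fy=f,interpolation=cv2.INTER_CUBIC)
    for (p,col) in rings:
        q=((p+0.5-[x0,y0])*f).astype(np.int32)
        cv2.polylines(c,[q.reshape(-1,1,2)],False,col,1)
    cv2.imwrite(f"pics/{n}.png",c)
E
python3 - <<'E'
from ov import *
from station import snapshot,sense
import pickle
s=snapshot("scene"); pickle.dump(s,open("s9.p","wb"))
q=sense(); print(q["tool_pos"])
cup=(540.0,92.3); zf=390.2-249.3
G=(0,255,0);Y=(0,255,255)
overlay(s,[(ring(s,(540.0,93),100,35.5),Y),(ring(s,(540.0,93),0,24),Y),(ring(s,cup,zf,21),G),(ring(s,cup,zf+75,27),G),(ring(s,cup,zf+75,32.5),G),(ring(s,cup,zf+115,34),G)],215,115,75,100,8,"o9")
E
```

```text
[539.82116228  92.35655879 390.58778083]
```

View pics/o9.png

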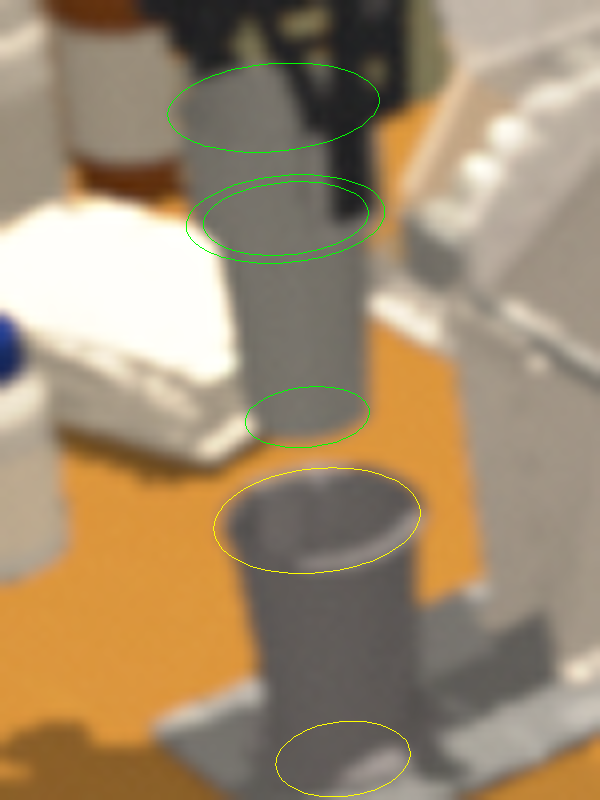

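```bash
python3 - <<'E'
from ov import *
import pickle
s=pickle.load(open("s9.p","rb")); g=s["color"].astype(int)
for y in (177,178,179,180,181,182): print(y,"pot L",g[y,239:248,0]-g[y,239:248,2],"R",g[y,262:272,0]-g[y,262:272,2])
for y in (155,158,161,164,166): print(y,"cone L",g[y,240:252].sum(1)//3,(g[y,240:252,0]-g[y,240:252,2]),"R",g[y,256:266,0]-g[y,256:266,2])
for y in (128,131,134): print(y,"collar L",g[y,233:246].sum(1)//3)
for X in ((540,92.3),):
  for zz,r in ((100,35.5),(100,33)):
    p=ring(s,(540,93),zz,r); print(p.min(0),p.max(0))
  zf=141
  for h in (0,10,20,30,40,50,60,75):
    p=ring(s,(540,92.3),zf+h,21+6*h/75); print(h,p[:,0].min(),p[p[:,0].argmin(),1],p[:,0].max(),p[p[:,0].argmax(),1])
E
```

```text
177 pot L [161 161 158 145 111  69  35  15   9] R [  8   7   6   9  31  76 124 154 161 160]
178 pot L [160 160 153 125  78  35  14   7   7] R [  7   7   8   9  19  57 111 150 160 161]
179 pot L [160 160 148 111  55  19   7   6   7] R [  7   7   8   9  20  53 105 147 160 160]
180 pot L [159 160 146 105  47  12   6   6   8] R [  7   6   8  12  26  63 117 152 160 160]
181 pot L [161 161 148 109  52  14   5   6   8] R [  9   9  11  15  36  84 135 160 160 161]
182 pot L [162 160 154 124  74  26   8   6   7] R [ 11  12  11  15  42  98 146 160 160 160]
155 cone L [253 253 250 224 152 113 110 111 113 114 114 115] [ 5  5 12 36 28 14 12 12 12 13 13 12] R [13 11 11 18 44 80 92 77 53 35]
158 cone L [252 251 248 226 167 120 109 111 112 114 114 114] [ 6  9 17 33 29 16 13 13 12 12 12 12] R [ 12  12  12  18  49 102 145 159 159 148]
161 cone L [249 248 240 214 163 123 110 110 112 113 113 115] [15 17 22 33 27 18 12 12 13 13 12 13] R [ 12  12  11  17  47 102 145 159 159 159]
164 cone L [153 151 151 153 149 132 115 110 111 112 114 114] [32 32 33 34 30 23 15 11 13 12 13 12] R [ 11  13  12  17  48 102 144
[... 385 characters left out ...]
 [267.02941322 186.21628507]
[242.13525017 173.429967  ] [266.12483548 185.72964014]
0 245.14862146993195 167.2317500017118 260.68120983557503 165.9292501571572
10 244.46917767395823 164.02757015940972 260.6613455367715 162.6803614472258
20 243.78399610595824 160.796331635322 260.64131881396423 159.40490761576126
30 243.09300377616975 157.53769021801298 260.62112766684174 156.1025615035005
40 242.39612645156257 154.2512958329353 260.60077006211117 152.7729905569206
50 241.69328862925363 150.9367924170604 260.5802439328154 149.4158567166015
60 240.98441350923733 147.59381779027672 260.5595471776337 146.03081630280516
75 239.90960962796777 142.5251646489871 260.5281774381743 140.90016490800014
```

The scene edges put the pot about 2 mm ahead of the cup, while the other two cameras say about 0.5 mm. I'll split the difference with x = 541.4 and descend to 20 mm above the rim, watching the forces.

```bash
python3 -m handwheel '[[-1.4,0.4,10,0,0,0,0.4],[-1.4,0.4,25,0,0,0,0.4],[-1.4,0.4,40,0,0,0,0.4],[-1.4,0.4,52,0,0,0,0.4],[-1.4,0.4,58,0,0,0,0.4],[-1.4,0.4,60,0,0,0,0.4],[-1.4,0.4,60,0,0,0,0.4]]' 50; python3 -c "
from h import *
from station import snapshot
plan([541.4,92.2,294.3],172.75)
s=snapshot('wrist');save(s,'w10');s2=snapshot('scene');zoom(s2,190,90,150,130,4,'s10')
plan([541.4,92.2,294.3],172.75)
"
```

```text
t: 8.03
tool_pos: [541.1, 92.6, 330.2]
tcp_rot: [-0.0, 0.063, 0.998, -0.0]
ft_force: [0.1, -0.1, -0.5]
gripper_width: 63.5
t 8.03 pos [541.1  92.6 330.2] shift [-0.3 -0.3 35.9] len 35.9 turn [-0.0003 -0.0006  0.0002] F [ 0.1 -0.1 -0.5] w 63.5
t 8.13 pos [541.5  92.6 331.2] shift [ 0.1 -0.5 36.9] len 36.9 turn [0.0002 0.0013 0.0002] F [ 0.3 -0.7 -0.2] w 63.4
```

View pics/w10.png

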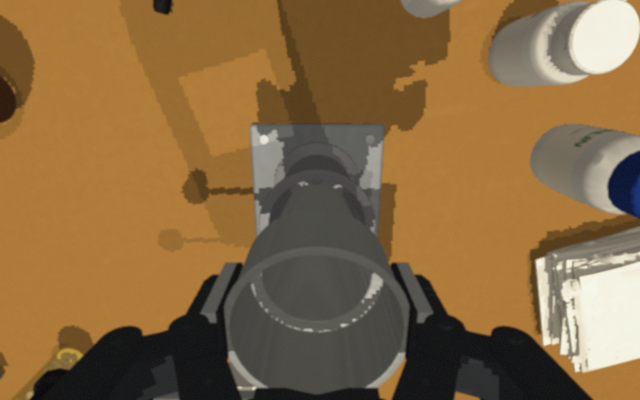

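View pics/s10.png

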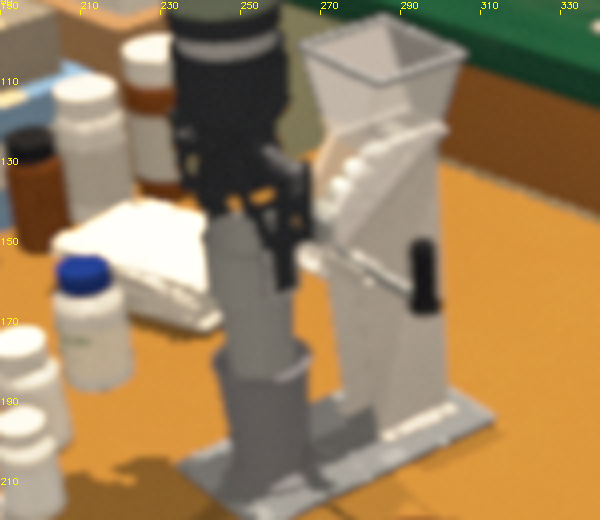

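The foot is in the mouth, centred and with no contact force. I'll carry on down to about 21 mm above the rim.

```bash
python3 -m handwheel '[[0,-0.3,10,0,0,0,0.4],[0,-0.3,20,0,0,0,0.4],[0,-0.3,30,0,0,0,0.4],[0,-0.3,35,0,0,0,0.4],[0,-0.3,35,0,0,0,0.4]]' 50; python3 -c "
from h import *
plan([541.4,92.2,279.8],172.75)
"
```

```text
t: 8.55
tool_pos: [541.1, 92.2, 294.3]
tcp_rot: [-0.001, 0.063, 0.998, -0.0]
ft_force: [-0.5, 0.0, -0.3]
gripper_width: 63.9
t 8.55 pos [541.1  92.2 294.3] shift [-0.3  0.  14.5] len 14.5 turn [-0.0007 -0.0015  0.0002] F [-0.5  0.  -0.3] w 63.9
```

```bash
python3 -m handwheel '[[0,0,3,0,0,0,0.4],[0,0,5,0,0,0,0.4],[0,0,5,0,0,0,0.4]]' 50; python3 -m handwheel '[[0,0,2,0,0,0,0.4],[0,0,4,0,0,0,0.4],[0,0,4,0,0,0,0.4]]' 50; python3 -c "
from h import *
from station import snapshot
plan([541.4,92.2,279.8],172.75)
s=snapshot('wrist');save(s,'w11')
plan([541.4,92.2,279.8],172.75)
"
```

```text
t: 8.8
tool_pos: [541.3, 92.4, 289.0]
tcp_rot: [-0.001, 0.063, 0.998, 0.0]
ft_force: [0.5, 2.0, -1.8]
gripper_width: 63.7
t: 9.05
tool_pos: [541.4, 92.6, 285.1]
tcp_rot: [-0.0, 0.063, 0.998, 0.0]
ft_force: [0.8, 0.6, -0.7]
gripper_width: 63.1
t 9.05 pos [541.4  92.6 285.1] shift [-0.1 -0.4  5.3] len 5.3 turn [ 0.0006 -0.0006 -0.0002] F [ 0.8  0.6 -0.7] w 63.1
t 9.1 pos [541.4  92.6 285. ] shift [-0.1 -0.4  5.2] len 5.3 turn [ 0.0006 -0.0006 -0.0001] F [ 0.9  2.  -0.6] w 63.4
```

```bash
python3 -m handwheel '[[0,-0.3,1,0,0,0,0.4],[0,-0.3,1.5,0,0,0,0.4],[0,-0.3,1.5,0,0,0,0.4]]' 50; python3 -c "
from h import *
from station import snapshot
s=snapshot('wrist');save(s,'w12');
s2=snapshot('scene');zoom(s2,215,125,90,90,6,'s12')
plan([541.4,92.2,279.8],172.75)
"
```

```text
t: 9.35
tool_pos: [541.4, 92.5, 284.2]
tcp_rot: [0.0, 0.063, 0.998, 0.001]
ft_force: [-1.0, 2.0, 4.5]
gripper_width: 64.0
t 9.45 pos [541.4  92.5 284.2] shift [-0.  -0.3  4.4] len 4.4 turn [ 0.0013  0.0002 -0.0003] F [-0.1  2.   5.3] w 63.2
```

View pics/w12.png

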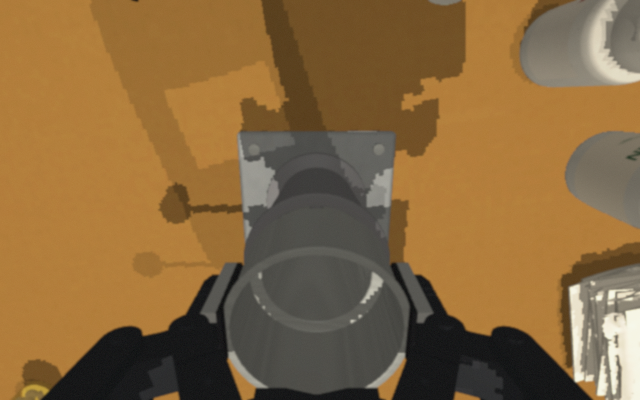

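View pics/s12.png

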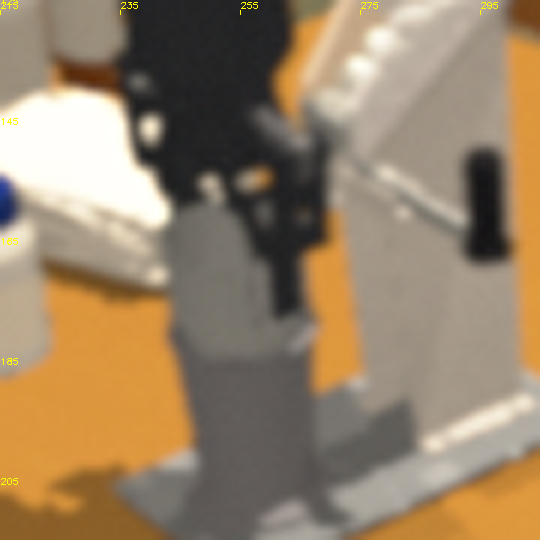

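The force is 5 N at a computed height of 9.9 mm, which agrees with the description. I'll continue in small steps.

```bash
python3 -m handwheel '[[0,-0.2,1,0,0,0,0.4],[0,-0.2,2,0,0,0,0.4],[0,-0.2,2,0,0,0,0.4]]' 50;  python3 -m handwheel '[[0,0,1,0,0,0,0.4],[0,0,1.5,0,0,0,0.4],[0,0,1.5,0,0,0,0.4]]' 50; python3 -c "
from h import *
plan([541.4,92.2,279.8],172.75)
"
```

```text
t: 9.7
tool_pos: [541.4, 92.4, 283.0]
tcp_rot: [0.001, 0.063, 0.998, 0.001]
ft_force: [-1.2, 1.3, 6.4]
gripper_width: 63.7
t: 9.95
tool_pos: [541.3, 92.4, 282.7]
tcp_rot: [0.001, 0.063, 0.998, 0.001]
ft_force: [-2.2, 1.5, 9.4]
gripper_width: 63.3
t 9.95 pos [541.3  92.4 282.7] shift [-0.1 -0.2  2.9] len 2.9 turn [ 0.0022  0.0015 -0.0005] F [-2.2  1.5  9.4] w 63.3
```

```bash
python3 -m handwheel '[[0,0,1.5,0,0,0,0.4],[0,0,3,0,0,0,0.4],[0,0,3,0,0,0,0.4]]' 50; python3 -c "
from h import *
plan([541.4,92.2,279.8],172.75)
"
```

```text
t: 10.2
tool_pos: [541.2, 92.4, 280.5]
tcp_rot: [0.001, 0.064, 0.998, 0.001]
ft_force: [-0.7, 1.4, 4.0]
gripper_width: 63.2
t 10.2 pos [541.2  92.4 280.5] shift [-0.3 -0.2  0.7] len 0.8 turn [ 0.0026  0.0021 -0.0007] F [-0.7  1.4  4. ] w 63.2
```

```bash
python3 -c "
from h import *
from station import snapshot
s=snapshot('wrist');save(s,'w13');
a=cv2.imread('pics/w6.png');b=cv2.imread('pics/w13.png')
c=np.hstack([a[230:400,200:440],b[230:400,200:440]]);cv2.imwrite('pics/cmp13.png',cv2.resize(c,None,fx=1.6,fy=1.6))
s2=snapshot('scene');zoom(s2,225,135,60,70,8,'s13')
plan([541.4,92.2,279.8],172.75)
"
```

```text
t 10.3 pos [541.2  92.5 280.2] shift [-0.2 -0.2  0.4] len 0.5 turn [ 0.0025  0.0018 -0.0006] F [-2.4  2.4  5.4] w 63.7
```

View pics/cmp13.png

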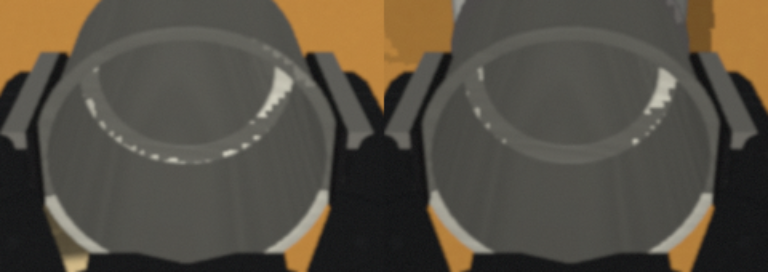

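View pics/s13.png

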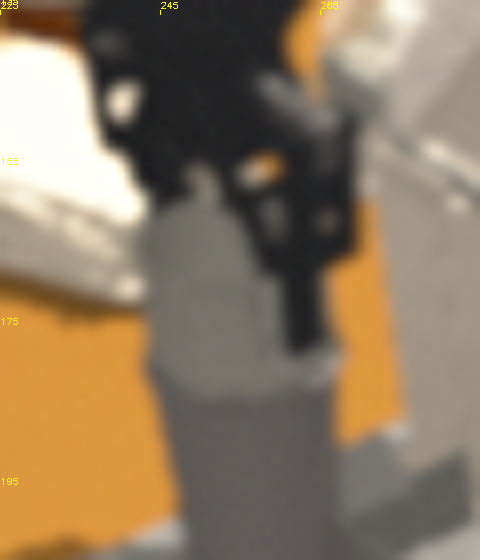

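There's no slip in the grip (the rim is unmoved in the tool view), the TCP is at 280.2, and so the shoulder is about 5.9 mm above the rim. I'll release and retreat straight up.

```bash
python3 -m handwheel '[[0,0,0,0,0,0,0.7],[0,0,0,0,0,0,1],[0,0,0,0,0,0,1],[0,0,0,0,0,0,1],[0,0,-3,0,0,0,1],[0,0,-15,0,0,0,1],[0,0,-40,0,0,0,1],[0,0,-70,0,0,0,1]]' 50; python3 -c "
from h import *
plan([541.4,92.2,430],172.75)
"
```

```text
t: 10.97
tool_pos: [540.6, 92.1, 349.3]
tcp_rot: [-0.001, 0.064, 0.998, 0.001]
ft_force: [0.4, 0.7, -0.0]
gripper_width: 85.0
t 10.97 pos [540.6  92.1 349.3] shift [ -0.6   0.3 -80.7] len 80.7 turn [ 0.0008 -0.0028 -0.0006] F [ 0.4  0.7 -0. ] w 85.0
```

```bash
python3 -m handwheel '[[0,0,-40,0,0,0,1],[20,-2,-80,0,0,0,1],[50,-7,-81,0,0,0,1],[60,-7.5,-81,0,-0.002,0,1],[60,-7.5,-81,0,-0.002,0,1],[60,-7.5,-81,0,-0.002,0,1]]'; python3 -c "
from h import *
from station import snapshot
import pickle
s=snapshot('wrist');save(s,'w14');zoom(s,260,150,140,190,3,'w14z')
s2=snapshot('scene');zoom(s2,225,125,70,90,6,'s14');t=snapshot('top');zoom(t,200,100,110,120,5,'t14')
pickle.dump((s,s2,t),open('v14.p','wb'))
plan([541.4,92.2,430],172.75)
"
```

```text
t: 11.47
tool_pos: [480.1, 92.1, 430.2]
tcp_rot: [-0.0, 0.063, 0.998, 0.0]
ft_force: [-0.1, 0.7, -0.1]
gripper_width: 85.4
t 11.62 pos [481.2  92.2 429.5] shift [-59.7   7.7  -0.7] len 60.2 turn [ 0.0003 -0.0022 -0.0008] F [-0.8 -0.7 -1. ] w 85.5
```

View pics/w14z.png

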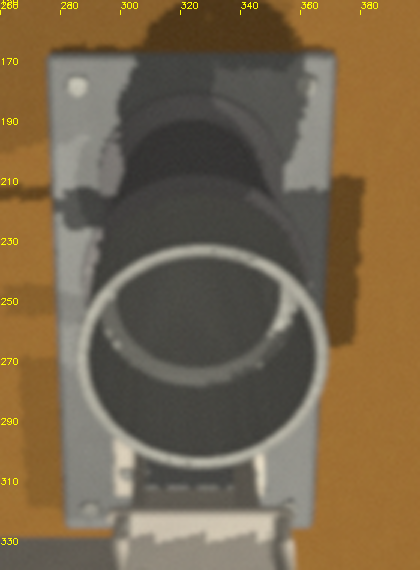

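View pics/s14.png

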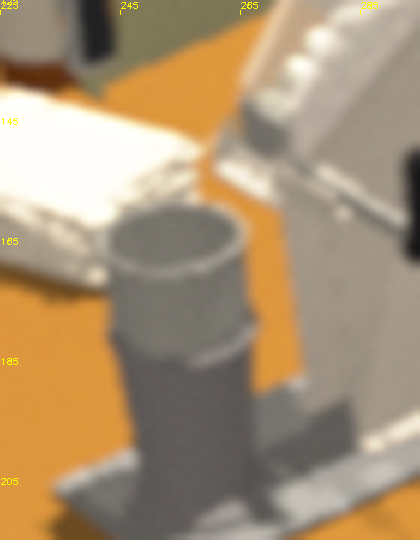

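View pics/t14.png

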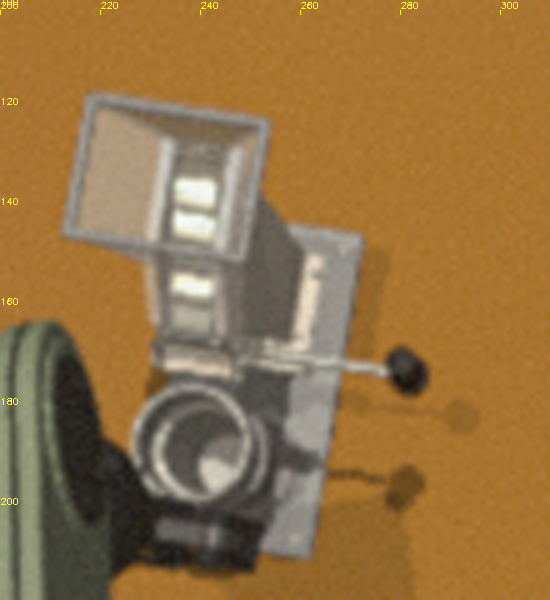

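```bash
python3 - <<'E'
from ov import *
import pickle
np.set_printoptions(precision=1,suppress=True)
w,s,t=pickle.load(open("v14.p","rb"))
for z in (100,140,145.5,150): print(z,"scene",proj(s,[541,92.5,z]),"top",proj(t,[541,92.5,z]),"wrist",proj(w,[541,92.5,z]))
G=(0,255,0);Y=(0,255,255)
g=s["color"].astype(int)
# shift between images: cup rim vs pot rim overlays in scene with a common xy shift fitted
def R_(c,z,r): return ring(s,c,z,r)
c=(542.2,92.0)
overlay(s,[(R_(c,100,35.5),Y),(R_(c,145.5,34),G),(R_(c,105.5,32.5),(255,255,0))],225,140,60,60,10,"o14")
def rim(X,z,r): p=ring(w,X,z,r); return np.r_[p.min(0),p.max(0)]
m=np.array([286.3,231.3,369,306])
f=least_squares(lambda X: rim(X[:2],X[2],34)-m,[541,92,145]); print(f.x,f.fun)
f=least_squares(lambda X: rim(X[:2],145.5,34)-m,[541,92]); print(f.x,f.fun)
E
```

```text
100 scene [254.6 179.4] top [241.6 190.1] wrist [323.9 242.9]
140 scene [253.2 166.7] top [238.7 188.5] wrist [325.  264.4]
145.5 scene [253. 165.] top [238.3 188.2] wrist [325.2 267.8]
150 scene [252.8 163.5] top [237.9 188. ] wrist [325.3 270.6]
[545.5  94.1 141.7] [-0.4  0.5  0.4 -0.5]
[543.4  94.2] [-1.  -0.   1.   0.1]
```

View pics/o14.png

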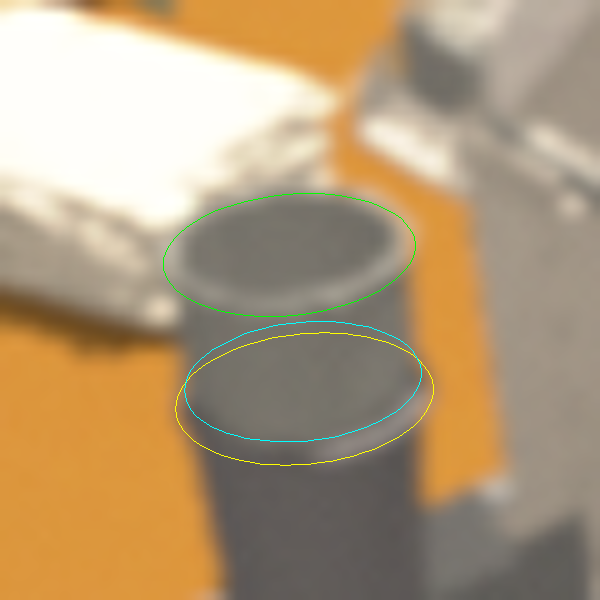

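The projected model rings match the picture: cup rim at z ≈ 145.5, shoulder about 5.5 mm above the pot's rim, upright and centred. Next is the knob, turning the tool by 90° while moving to a viewing pose.

```bash
python3 -c "
from h import *
plan([500,-36,450],82.75)
"
```

```text
t 11.62 pos [481.2  92.2 429.5] shift [ -34.8 -124.7  -20.7] len 131.1 turn [-1.50e-03 -1.90e-03  1.57e+00] F [-0.8 -0.7 -1. ] w 85.5
```

```bash
python3 -m handwheel '[[-4,-15,-3,0,0,0.11,1],[-9,-31,-5,0,0,0.22,1],[-13,-47,-8,0,0,0.34,1],[-17,-62,-10,0,0,0.46,1],[-22,-78,-13,0,0,0.58,1],[-26,-93,-16,0,0,0.7,1],[-30,-109,-18,0,0,0.82,1],[-35,-125,-20,0,0,0.94,1]]'; python3 -c "
from h import *
plan([500,-36,450],82.75)
"
```

```text
t: 12.28
tool_pos: [501.1, -37.3, 448.4]
tcp_rot: [-0.002, 0.511, 0.859, -0.001]
ft_force: [0.3, -0.0, -0.7]
gripper_width: 85.6
t 12.28 pos [501.1 -37.3 448.4] shift [ 1.7 -0.4 -1.6] len 2.4 turn [-0.0036 -0.0013  0.6239] F [ 0.3 -0.  -0.7] w 85.6
```

```bash
python3 -m handwheel '[[0,0,0,0,0,0.11,1],[-6,11,0,0,0,0.22,1],[-12,22,0,0,0,0.34,1],[-18,34,0,0,0,0.46,1],[-24,46,0,0,0,0.56,1],[-36,68,-1,-0.003,0,0.623,1],[-36,68,-1,-0.003,0,0.623,1],[-36,68,-1,-0.003,0,0.623,1]]'; python3 -c "
from h import *
from station import snapshot
import pickle
plan([578,-36,450],82.75)
s=snapshot('wrist');save(s,'w15');pickle.dump(s,open('w15.p','wb'))
plan([578,-36,450],82.75)
"
```

```text
t: 12.95
tool_pos: [579.6, -36.7, 447.3]
tcp_rot: [-0.002, 0.75, 0.662, -0.001]
ft_force: [0.5, 0.2, -0.3]
gripper_width: 85.5
t 12.95 pos [579.6 -36.7 447.3] shift [ 0.5 -1.7 -2.7] len 3.2 turn [-0.0037 -0.0008  0.0016] F [ 0.5  0.2 -0.3] w 85.5
t 13.0 pos [578.8 -36.7 447.7] shift [ 0.6 -0.9 -2.3] len 2.6 turn [-0.0038 -0.0008  0.0016] F [ 0.2 -0.5 -0.5] w 85.8
```

View pics/w15.png

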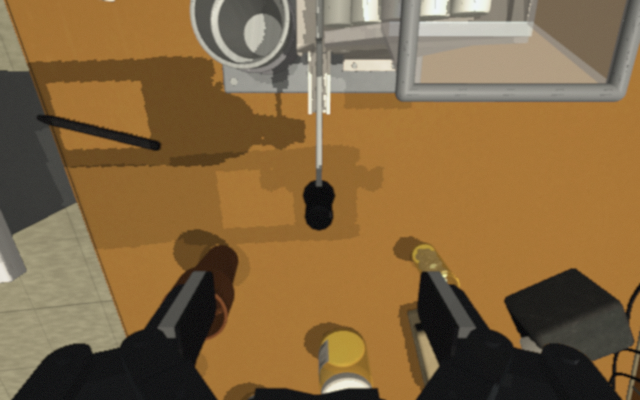

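The knob's top disc is at about (319,214). The bar is vertical in the picture, so the tool's yaw matches the gate.

```bash
python3 - <<'E'
from h import *
import pickle
np.set_printoptions(precision=1,suppress=True)
w=pickle.load(open("w15.p","rb")); _,s,t=pickle.load(open("v14.p","rb"))
zoom(w,280,160,80,90,6,'w15z')
print(onplane(w,(319,214),216),onplane(t,(281.4,174),216), tri([(w,(319,214)),(t,(281.4,174))]))
for X in ([579.7,-33.5,216],[577,-37,216]): print(proj(w,X),proj(t,X),proj(s,X),proj(s,[X[0],X[1],173]))
E
```

```text
[582.  -29.1 216. ] [574.1 -37.  216. ] (array([579.2, -35.6, 196.7]), [array([-3.1, -0.9]), array([ 0.3, -0.7])])
[316.1 221.1] [280.2 171.9] [294.8 150.6] [295.6 165.4]
[312.4 227. ] [281.4 172.9] [295.1 151.4] [295.9 166.3]
```

View pics/w15z.png

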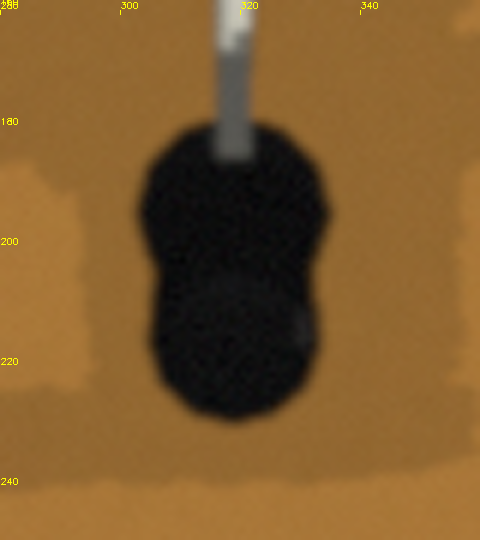

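```bash
python3 -c "
from h import *
plan([578.5,-34.5,400],82.75)
"; python3 -m handwheel '[[2.5,0,20,-0.003,0,0.001,1],[2.5,0,40,-0.003,0,0.001,1],[2.5,0,47,-0.003,0,0.001,1],[2.5,0,47,-0.003,0,0.001,1],[2.5,0,47,-0.003,0,0.001,1]]'; python3 -c "
from h import *
from station import snapshot
import pickle
plan([578.5,-34.5,355],82.75)
s=snapshot('wrist');save(s,'w16');pickle.dump(s,open('w16.p','wb'))
plan([578.5,-34.5,355],82.75)
s2=snapshot('scene');zoom(s2,230,60,130,130,5,'s16')
plan([578.5,-34.5,355],82.75)
"
```

```text
t 13.0 pos [578.8 -36.7 447.7] shift [ 2.1 -0.4 47.7] len 47.7 turn [-0.0038 -0.0008  0.0016] F [ 0.2 -0.5 -0.5] w 85.8
t: 13.42
tool_pos: [578.8, -34.3, 401.0]
tcp_rot: [-0.001, 0.75, 0.661, -0.0]
ft_force: [0.1, -0.2, -0.1]
gripper_width: 85.3
t 13.42 pos [578.8 -34.3 401. ] shift [-0.3 -0.2 46. ] len 46.0 turn [-0.001  -0.0007  0.0007] F [ 0.1 -0.2 -0.1] w 85.3
t 13.47 pos [579.  -34.2 401.7] shift [-0.4 -0.5 46.7] len 46.7 turn [ 0.0007 -0.0008  0.0007] F [0.2 1.3 0.4] w 85.2
t 13.52 pos [579.1 -34.2 402. ] shift [-0.4 -0.6 47. ] len 47.0 turn [ 0.0015 -0.0009  0.0007] F [ 0.6 -0.   0.2] w 85.7
```

View pics/w16.png

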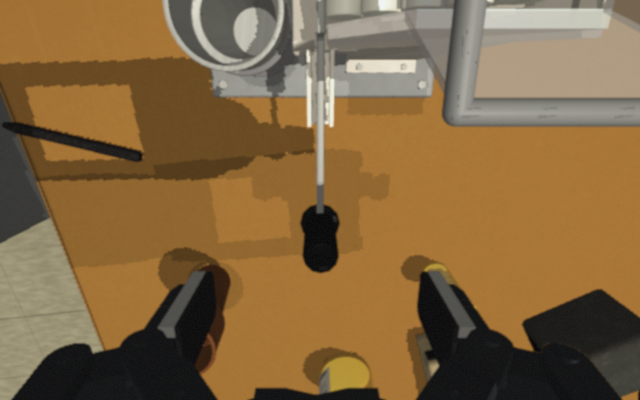

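View pics/s16.png

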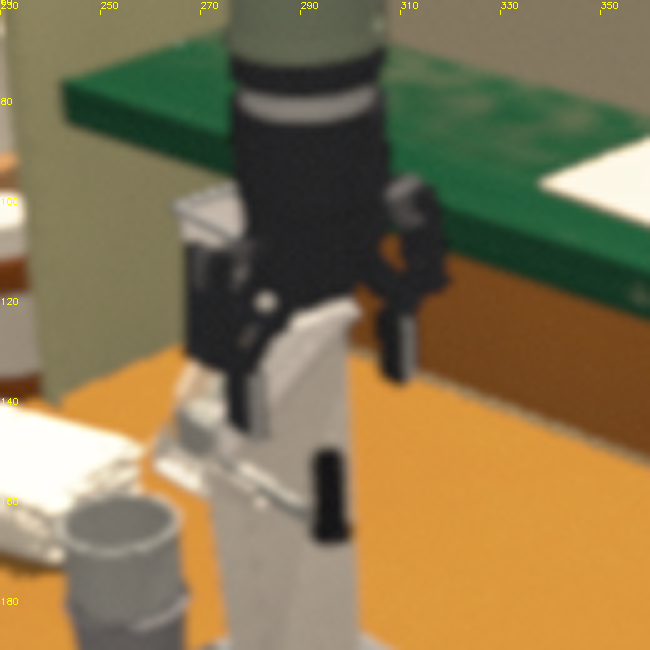

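```bash
python3 -m handwheel '[[0,-0.3,15,0.001,0,0,1],[0,-0.3,30,0.001,0,0,1],[0,-0.3,42,0.001,0,0,1],[0,-0.3,47,0.001,0,0,1],[0,-0.3,47,0.001,0,0,1]]'; python3 -c "
from h import *
from station import snapshot
import pickle
plan([578.5,-34.5,355],82.75)
s=snapshot('wrist');save(s,'w17');pickle.dump(s,open('w17.p','wb'))
s2=snapshot('scene');zoom(s2,230,80,110,110,5,'s17')
np.set_printoptions(precision=1,suppress=True)
plan([578.5,-34.5,355],82.75)
T=None
from station import sense
q=sense();
for z in (155,173): print(proj(s,q['tool_pos']+rot(q['tcp_rot']).apply([0,0,z])),proj(s2,q['tool_pos']+rot(q['tcp_rot']).apply([0,0,z])))
"
```

```text
t: 13.93
tool_pos: [578.8, -34.2, 354.8]
tcp_rot: [-0.0, 0.75, 0.661, 0.0]
ft_force: [1.1, 0.3, 0.2]
gripper_width: 85.0
t 13.93 pos [578.8 -34.2 354.8] shift [-0.3 -0.2 -0.2] len 0.5 turn [-0.0004 -0.0009  0.0006] F [1.1 0.3 0.2] w 85.0
t 14.03 pos [579.2 -34.2 356.1] shift [-0.4 -0.6  1.1] len 1.3 turn [ 0. -0.  0.] F [ 0.6 -0.7  1.2] w 85.2
[316.6 301.8] [295.2 155.9]
[316.7 278. ] [295.6 162.1]
```

View pics/w17.png

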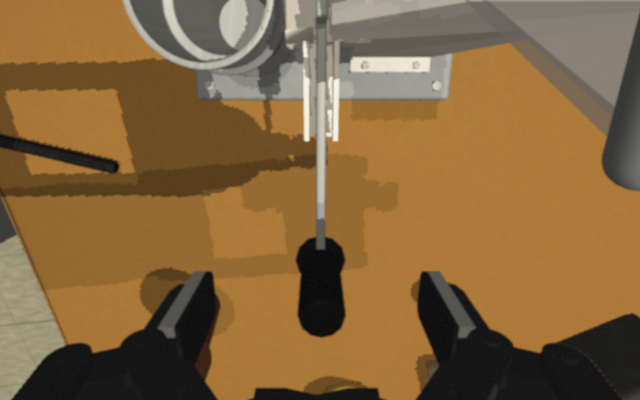

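View pics/s17.png

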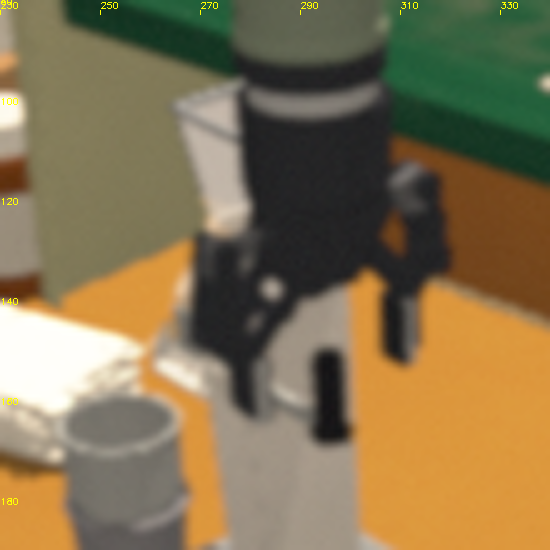

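The knob is between the pads, about 2 to 3 mm off centre. I'll correct that and close.

```bash
python3 -m handwheel '[[2,2,0.5,0,0,0,1],[2,2,0.5,0,0,0,0.6],[2,2,0.5,0,0,0,0.2],[2,2,0.5,0,0,0,0.1],[2,2,0.5,0,0,0,0.1],[2,2,0.5,0,0,0,0.1],[2,2,0.5,0,0,0,0.1],[2,2,0.5,0,0,0,0.1]]' 40; python3 -c "
from h import *
from station import snapshot
plan([578.5,-34.5,355],82.75)
s=snapshot('wrist');save(s,'w18')
s2=snapshot('scene');zoom(s2,230,80,110,110,5,'s18')
plan([578.5,-34.5,355],82.75)
"
```

```text
t: 14.7
tool_pos: [580.8, -32.4, 355.7]
tcp_rot: [-0.0, 0.75, 0.661, 0.0]
ft_force: [-4.0, 0.2, 3.7]
gripper_width: 17.4
t 14.7 pos [580.8 -32.4 355.7] shift [-2.4 -2.   0.7] len 3.2 turn [ 0.0001 -0.0009  0.0006] F [-4.   0.2  3.7] w 17.4
t 14.8 pos [580.8 -32.4 355.7] shift [-2.3 -2.   0.7] len 3.2 turn [ 0.0003 -0.0009  0.0006] F [-4.8  0.4  4.5] w 17.0
```

View pics/w18.png

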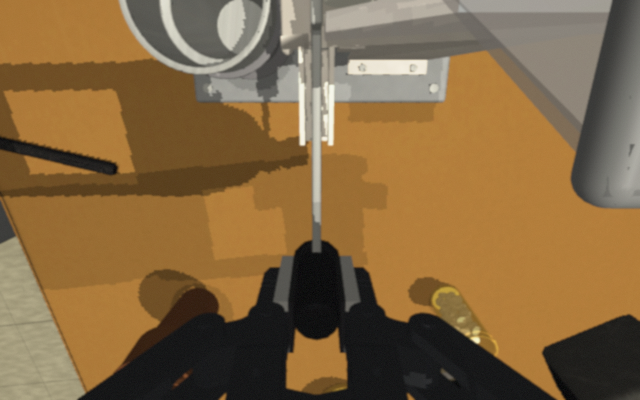

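View pics/s18.png

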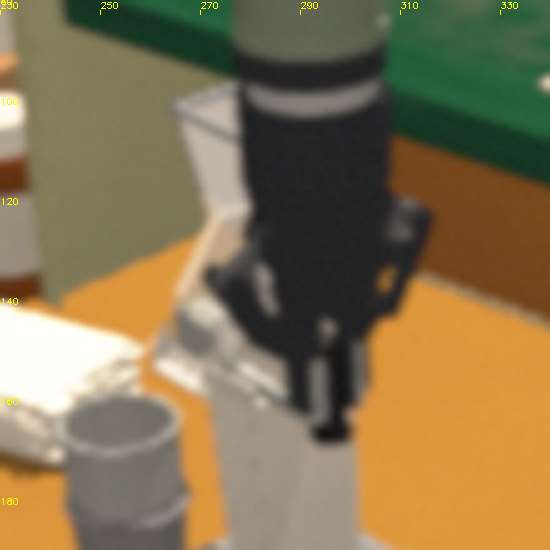

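The knob is gripped at 17.4 mm. Now I'll pull the gate open.

```bash
python3 -m handwheel '[[-4,0,0,0,0,0,0.1],[-11,0,0,0,0,0,0.1],[-19,0,0,0,0,0,0.1],[-28,0,0,0,0,0,0.1],[-36,0,0,0,0,0,0.1],[-42,0,0,0,0,0,0.1],[-45.5,0,0,0,0,0,0.1],[-45.5,0,0,0,0,0,0.1]]' 40; python3 -c "
from h import *
from station import snapshot
plan([580.8,-32.4,355.7],82.75)
"
```

```text
t: 15.47
tool_pos: [575.1, -77.7, 355.7]
tcp_rot: [-0.001, 0.751, 0.661, 0.002]
ft_force: [-1.7, 7.4, 2.4]
gripper_width: 16.9
t 15.47 pos [575.1 -77.7 355.7] shift [45.6 -0.1  0.2] len 45.6 turn [ 0.0002 -0.004  -0.0011] F [-1.7  7.4  2.4] w 16.9
```

The knob travelled 45.6 mm and the end stop can be felt. I'll wait for the canisters.

```bash
python3 -m handwheel '[[0,0,0,0,0,0,0.1],[0,0,0,0,0,0,0.1],[0,0,0,0,0,0,0.1],[0,0,0,0,0,0,0.1],[0,0,0,0,0,0,0.1],[0,0,0,0,0,0,0.1],[0,0,0,0,0,0,0.1],[0,0,0,0,0,0,0.1]]' 40;python3 -m handwheel '[[0,0,0,0,0,0,0.1],[0,0,0,0,0,0,0.1],[0,0,0,0,0,0,0.1],[0,0,0,0,0,0,0.1],[0,0,0,0,0,0,0.1],[0,0,0,0,0,0,0.1],[0,0,0,0,0,0,0.1],[0,0,0,0,0,0,0.1]]' 40; python3 -c "
from h import *
from station import snapshot
plan([580.8,-32.4,355.7],82.75)
s=snapshot('wrist');save(s,'w19')
t=snapshot('top');zoom(t,200,100,110,120,5,'t19')
s2=snapshot('scene');zoom(s2,220,80,100,130,5,'s19')
"
```

```text
t: 16.13
tool_pos: [575.0, -77.6, 355.7]
tcp_rot: [-0.001, 0.751, 0.661, 0.002]
ft_force: [-2.2, 4.2, 2.1]
gripper_width: 17.1
t: 16.8
tool_pos: [575.1, -77.7, 355.8]
tcp_rot: [-0.001, 0.751, 0.661, 0.002]
ft_force: [-2.7, 4.5, 3.0]
gripper_width: 16.9
t 16.8 pos [575.1 -77.7 355.8] shift [45.6 -0.1  0.3] len 45.6 turn [ 0.0003 -0.0041 -0.0011] F [-2.7  4.5  3. ] w 16.9
```

View pics/t19.png

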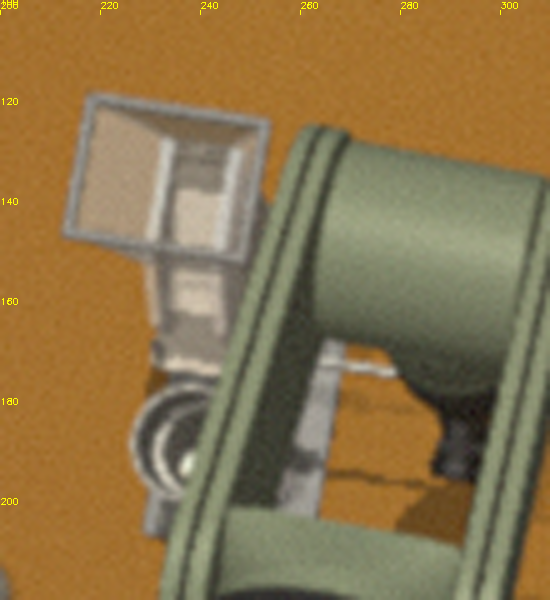

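View pics/s19.png

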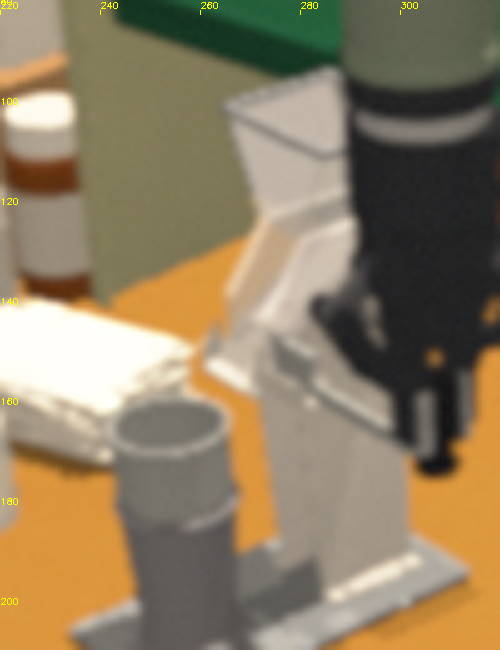

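View pics/w19.png

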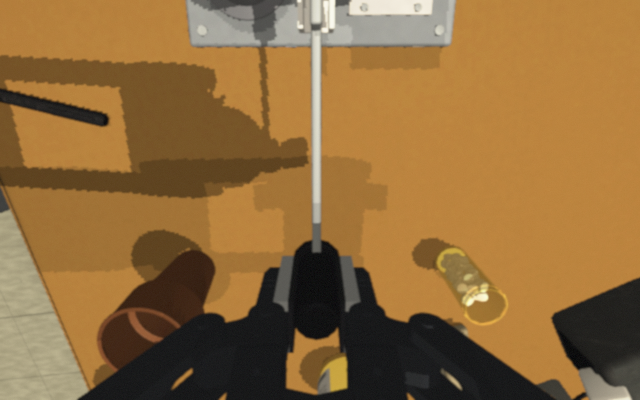

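The trough is empty and the gate is open, with white visible inside the cup. Now I'll push the gate shut.

```bash
python3 -m handwheel '[[4,0,0,0,0,0,0.1],[11,0,0,0,0,0,0.1],[19,0,0,0,-0.002,0,0.1],[28,0,0,0,-0.004,0,0.1],[36,0,0,0,-0.004,0,0.1],[42,0,0,0,-0.004,0,0.1],[46,0,0,0,-0.004,0,0.1],[46,0,0,0,-0.004,0,0.1]]' 40; python3 -c "
from h import *
plan([580.8,-32.4,355.7],82.75)
"
```

```text
t: 17.62
tool_pos: [580.9, -31.8, 355.8]
tcp_rot: [0.001, 0.75, 0.661, -0.001]
ft_force: [-3.8, -4.2, 2.1]
gripper_width: 17.2
t 17.62 pos [580.9 -31.8 355.8] shift [-0.6 -0.   0.1] len 0.6 turn [-0.      0.0026  0.0006] F [-3.8 -4.2  2.1] w 17.2
```

The gate is shut against its stop. I'll release and go straight up.

```bash
python3 -m handwheel '[[0,0,0,0,0,0,0.5],[0,0,0,0,0,0,1],[0,0,0,0,0,0,1],[0,0,0,0,0,0,1],[0,0,0,0,0,0,1],[0,0,-10,0,0,0,1],[0,0,-40,0,0,0,1],[0,0,-80,0,0,0,1]]' 40; python3 -m handwheel '[[0,0,-20,0,0,0,1],[-30,0,-30,0,0,0,1],[-70,0,-30,0,0,0,1],[-110,0,-30,0,0,0,1],[-150,0,-30,0,0,0,1],[-150,0,-30,0,0,0,1]]'; python3 -c "
from h import *
from station import snapshot
import pickle
plan([480,90,430],172.75)
t=snapshot('top');save(t,'t20f');zoom(t,200,100,110,120,5,'t20')
s2=snapshot('scene');save(s2,'s20f');zoom(s2,220,80,100,130,5,'s20')
pickle.dump((s2,t),open('v20.p','wb'))
"
```

```text
t: 18.28
tool_pos: [580.5, -31.5, 434.3]
tcp_rot: [-0.002, 0.75, 0.661, -0.003]
ft_force: [0.8, -0.4, 0.1]
gripper_width: 85.4
t: 18.78
tool_pos: [560.8, -185.9, 465.5]
tcp_rot: [0.0, 0.752, 0.659, -0.005]
ft_force: [0.4, 0.3, -0.2]
gripper_width: 85.2
t 18.78 pos [ 560.8 -185.9  465.5] shift [ 263.1 -116.3   34.3] len 289.7 turn [-1.0100e-02  9.0000e-04 -1.5765e+00] F [ 0.4  0.3 -0.2] w 85.2
```

View pics/t20.png

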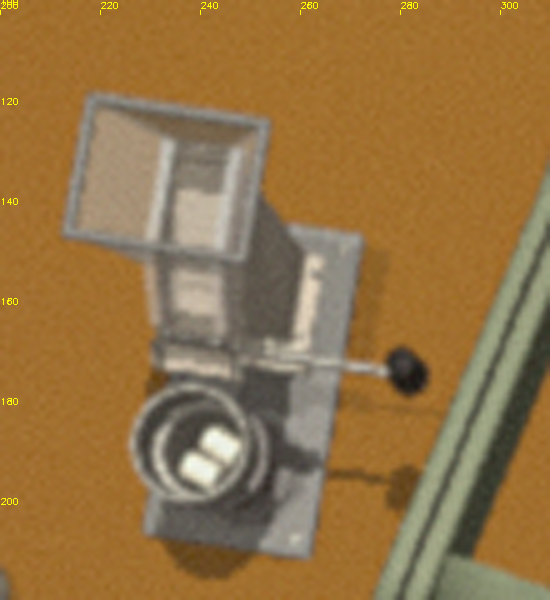

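View pics/s20.png

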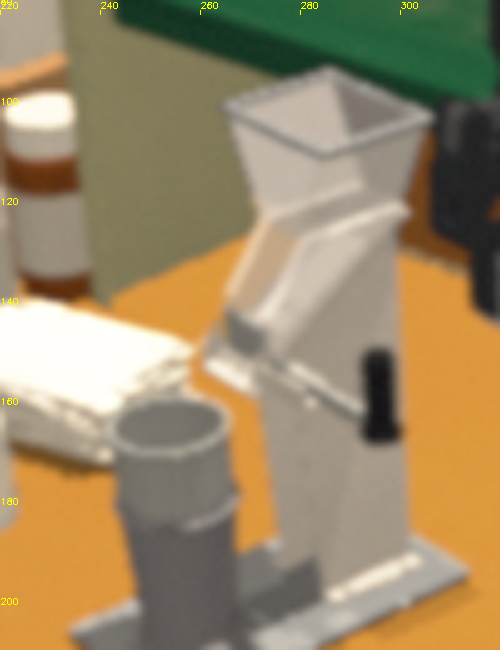

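View pics/s20f.png

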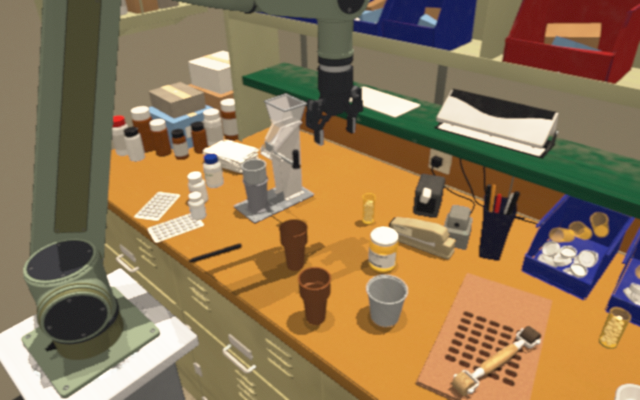

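The trough is empty, two canisters show on top in the cup, and none lie on the table. The knob is back at its shut place. I'll check how much the cup settled and whether the gate and the other objects moved, by comparing images.

```bash
python3 - <<'E'
from h import *
import pickle
_,s0,t0=pickle.load(open("v14.p","rb")); s1,t1=pickle.load(open("v20.p","rb"))
g=lambda s:cv2.cvtColor(s["color"],cv2.COLOR_RGB2GRAY).astype(np.float32)
def ecc(a,b,x0,y0,w,h):
    W=np.eye(2,3,dtype=np.float32)
    cc,W=cv2.findTransformECC(a[y0:y0+h,x0:x0+w],b[y0:y0+h,x0:x0+w],W,cv2.MOTION_TRANSLATION,(3,200,1e-6),None,3)
    return np.round(W[:,2],2),round(cc,3)
a,b=g(s0),g(s1)
for n,r in dict(cuprim=(238,155,34,18),cupwall=(240,165,28,14),pot=(238,182,34,24),knob=(286,142,18,32),hopper=(262,92,30,25)).items(): print(n,ecc(a,b,*r))
i0=cv2.cvtColor(cv2.imread("pics/scene0.png"),cv2.COLOR_BGR2GRAY).astype(np.float32)
for n,r in dict(jar=(364,222,40,55),wide=(362,270,50,60),vial=(358,190,22,38)).items(): print(n,ecc(i0,b,*r))
a,b=g(t0),g(t1)
for n,r in dict(cuprim=(222,174,32,30),knob=(262,164,26,18)).items(): print('top',n,ecc(a,b,*r))
E
```

```text
cuprim (array([-0.03,  0.31], dtype=float32), 0.966)
cupwall (array([-0.12,  0.2 ], dtype=float32), 0.888)
pot (array([ 0.02, -0.02], dtype=float32), 0.999)
knob (array([0.01, 0.01], dtype=float32), 1.0)
hopper (array([0.01, 0.  ], dtype=float32), 1.0)
jar (array([0.04, 0.01], dtype=float32), 0.995)
wide (array([-0.02,  0.  ], dtype=float32), 1.0)
vial (array([0.02, 0.02], dtype=float32), 1.0)
top cuprim (array([-1.04, -0.52], dtype=float32), 0.518)
top knob (array([ 0.02, -0.04], dtype=float32), 0.999)
```

The cup settled about 1 mm, to roughly 4.5 mm above the rim, and the gate and the objects to be left alone are unmoved. I'll take one more wrist look into the cup.

```bash
python3 -m handwheel '[[35,-20,0,0,0,0,1],[70,-40,0,0,0,0,1],[105,-50,0,0,0,0,1],[140,-50,0,0,0,0,1],[175,-50,0,0,0,0,1],[175,-50,0,0,0,0,1],[175,-50,0,0,0,0,1]]'; python3 -c "
from h import *
from station import snapshot
s=snapshot('wrist');save(s,'w21')
plan([480,90,430],172.75)
"
```

```text
t: 19.47
tool_pos: [534.2, 1.2, 465.7]
tcp_rot: [-0.001, 0.75, 0.662, -0.003]
ft_force: [0.4, 0.1, -1.0]
gripper_width: 85.5
t 19.52 pos [ 5.343e+02 -2.000e-01  4.656e+02] shift [ 82.7 -65.   35.7] len 111.1 turn [-0.0066 -0.0025 -1.5703] F [ 0.3 -0.5  0.6] w 85.0
```

View pics/w21.png

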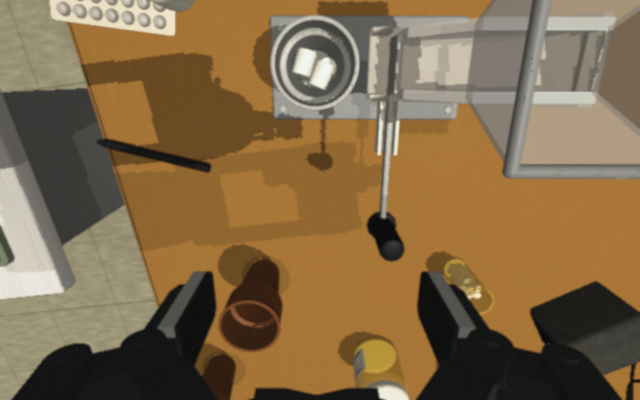

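The view shows an empty trough, the gate shut, canisters in the cup at (315,66), and nothing on the table around the pot. I'm handing the job in.

```bash
python3 -c "
from station import close_job,sense
print(sense()['t']); print(close_job())"
```

```text
19.5167
the job is handed in; nothing more can be done
None
```

I fitted the narrow steel cup into the receiver pot, pulled the gate open, let the canisters roll out, and pushed the gate shut again. I handed the job in at t = 19.5 s, with the hand empty and clear of everything.

**What my last checks showed**
- **Cup fit:** It was pressed in lightly, at under 10 N, and released with its shoulder about 5.5–6 mm above the rim by tool height. The scene-camera overlay agreed, with the cup upright and centred. The canisters settled it about 1 mm more.
- **Gate:** The knob travelled 45.6 mm to the open stop. After closing, it matched its earlier shut position to within 0.05 pixels.
- **Canisters:** The trough is empty and I saw none on the table. Only the two top canisters can be seen in the cup, so I inferred that all five are there rather than counting them.
- **Wide cup, jar and vial:** None moved, to within 0.05 pixels in the scene camera.

**What disagreed or failed**
- **Camera positions:** The wrist and top cameras differed by 3–4 mm along x on the pot and the cup, and by up to about 8 mm on the knob. I averaged the estimates, used the given sizes, and made the final knob correction from a close view.
- **Top-view check of the cup:** Comparing the cup's rim before and after in the top camera matched poorly, because the arm and the canisters changed the picture. I relied on the scene camera for the settling figure.

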